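# Stack and press plywood boards in a craft workshop

### The arm

A 6-joint arm with a two-finger parallel gripper is mounted at the origin on the work surface. World frame = base frame: x ahead of the robot, y to its left, z up, the work surface at z = 0. Lengths are in m, angles in rad, forces in N, time in s.
With the tool pointing down it reaches from about 0.35 to 0.975 m from the base axis. Payload 4.9 kg.
Tool frame: the origin (TCP) lies at the very end of the fingers, on their centre line; the grasp point (between the pads) lies 19 mm behind it; z points along the fingers, y is the line along which they close (so a half turn about z gives the same grasp; the last joint's range is limited). The gripper opens to 85 mm and grips with 20 to 120 N. Pads are 22 mm wide; open, the fingers measure 114 mm over their backs; the gripper's body (76 mm by 85 mm) begins 54 mm behind the grasp point. The pads swing forward as they close: fully open they stand 13 mm farther back than shut.
Start: joints at [1.151, 0.053, 1.613, -0, 1.476, -0.119], TCP at [0.185, 0.597, 0.197] pointing down, gripper open.
Joint ranges: [-3.01, 3.01], [-1.01, 2.22], [0.06, 2.58], [-1.02, 4.17], [0.09, 2.62], [-3.14, 3.14]. Speed limits (rad/s): [2.57, 2.57, 3.14, 3.14, 3.14, 3.14].

### API

Orientations are given as a rotation vector (axis times angle).
In Python, from station import get_obs, get_image, get_calibration, finish_job gives the robot as it stands.
- The arm moves only by the tool servo_tool, never from a script. Its argument "increments" is a list of rows, each a list of 5 numbers: the opening, from 0 (shut) to 1 (fully open), then the shift along the tool's x, y, z in mm, then the turn about the tool's z in degrees. In form: [[jaw, tx, ty, tz, spin], ...]. A call has 1 to 12 rows; each row shifts and turns the commanded pose from where the row before left it, along the tool's axes as they then stand; what a row does not reach is not made up. A row lasts 1/8 s, in which the tool goes at most 62.5 mm and 10.7 degrees, less where a joint would pass 70% of its speed; a pose out of reach is approached as far as the arm can. A call is refused whole if a number of a shift passes 62.5 or a number of a turn 10.7, either way. A call with a gripper value outside its range is refused whole. The fingers move at their own pace and stop on an object; "force" is the grip in N (left out, the last holds). Time passes only in rows, so rows that do not move let the fingers close. It gives the time, the measured TCP pose, the force, the opening and the grip force at its end, in the units of the state.
- get_obs(): the state, without advancing time (a new reading comes with each control period).
- get_image(name): name is "scene" or "top" or "wrist"; returns the picture (480x640x3 uint8, red, green, blue); there is no depth.
- get_calibration(name): a dict with "fx", "fy", "cx", "cy" (pixels), "dist_coeffs" ([k1, k2, p1, p2, k3] as OpenCV has them; the pictures are not rectified), "R" (3x3) and "t" (3): a world point X has camera coordinates R X + t; the wrist camera has in their place "mount" (4x4, takes a point from camera to tool coordinates, whose origin is the TCP and whose axes are the flange's). Camera axes: x right, y down, z forward; pixel columns grow to the right and rows downward; lengths in m; the calibration is good to about 2 mm. A picture is of the moment at which its call begins: read the wrist's pose just before it. get_calibration takes no time and is no camera call.
- finish_job(): hands the job in; it is judged then, once.
The state is a dict: "t": time; "q": joint angles; "dq": joint speeds; "effort": joint torques, N m; "tool_pos": TCP position; "tool_rot": TCP orientation; "contact_force": force on the tool from outside, world axes, zero at the start; "wrist_torque": the same for the moment, N m; "opening": finger opening in m; "grip_force": force on a finger pad.
Only numpy, scipy, OpenCV 4.12 (cv2) and the standard library are available. Lean on these libraries where they do the work, as an engineer would, in place of code of your own. Each camera call takes 0.05 s, during which the arm holds its last target. There are 200 camera calls.

### The job

Stack all the rectangular plywood boards on the bed of the glue press, squarely one on another and lined up with the black outline on the bed, and set the steel press plate squarely on top of the pile and let go of it. Then draw the press's sprung gauge out by its paddle until the pointer stands on the broad line, hold it there for two seconds, and let it run fully home; after that put the press plate back flat on the middle of its cork stand. Leave the neat pile on the bed and everything else where it is.

Things in the scene. Friction and masses are not known exactly. Their poses are not given: they have to be found in the camera images.
- board0: rectangular plywood board lying flat, 104 (x) x 64 (y) x 14 mm thick, about 60 g; origin at its middle (7 mm above what it lies on), x along its length, z through its thickness; both ends and both faces are alike, so a half turn or being upside down makes no difference. There are three to five such boards, all alike (None if absent)
- board1: rectangular plywood board lying flat, 104 (x) x 64 (y) x 14 mm thick, about 60 g; origin at its middle (7 mm above what it lies on), x along its length, z through its thickness; both ends and both faces are alike, so a half turn or being upside down makes no difference. There are three to five such boards, all alike (None if absent)
- board2: rectangular plywood board lying flat, 104 (x) x 64 (y) x 14 mm thick, about 60 g; origin at its middle (7 mm above what it lies on), x along its length, z through its thickness; both ends and both faces are alike, so a half turn or being upside down makes no difference. There are three to five such boards, all alike (None if absent)
- board3: rectangular plywood board lying flat, 104 (x) x 64 (y) x 14 mm thick, about 60 g; origin at its middle (7 mm above what it lies on), x along its length, z through its thickness; both ends and both faces are alike, so a half turn or being upside down makes no difference. There are three to five such boards, all alike (None if absent)
- board4: rectangular plywood board lying flat, 104 (x) x 64 (y) x 14 mm thick, about 60 g; origin at its middle (7 mm above what it lies on), x along its length, z through its thickness; both ends and both faces are alike, so a half turn or being upside down makes no difference. There are three to five such boards, all alike (None if absent)
- press: fixed glue press: a flat green base, 200 (x) x 330 (y) x 6 mm, its y from -250 to +80 mm. The bed is the light grey face, 160 x 130 mm, flush in the base's top, centred over the origin; beside it stands the grey gauge housing, 150 (x) x 60 (y) mm, top 62 mm above the table, centred at x = +20, y = -200 mm. Origin at table height under the bed's centre
- bed (a point): centre of the bed's face, 6 mm above the table; axes as the press: a board belongs with its x along this x (either way round). A thin black outline, 106 x 66 mm inside, is inlaid round it
- paddle (a point): top centre of the gauge's upright black paddle: 12 mm thick along the press's x, 50 mm wide along y, its top 77 mm above the table, its lower edge at 17 mm. It stands at press x = -105, y = -200 mm when home, 44 mm clear of the housing's face; below 33 mm a bar joins it to the housing. It moves with the paddle
- gauge (a joint): how far the gauge's paddle is pulled out, m: 0 home, 0.08 the stop; it moves along the press's -x. A red pointer rides with it over the white scale on top of the housing, 10 mm a division, from the first line (home) to the one broad black line (50 mm) and beyond. A spring pulls it back: about 4 N at home, 10 N at the broad line; let go, it runs home by itself within about a second
- plate: loose steel press plate, 120 (x) x 80 (y) x 10 mm, 0.55 to 0.85 kg, with a wooden grip bar on top, 80 (x) x 22 (y) mm, rising to 54 mm above the underside; origin at the centre of its underside; a half turn makes no difference
- stand: fixed cork pad for the plate, 150 (x) x 100 (y) x 16 mm; origin at the centre of its underside
- stand_top (a point): centre of the cork pad's top face
- disc: round plywood blank, 84 mm across, 14 mm thick, lying flat; not part of the pile; origin at the centre of its underside (loose; to be left alone)
- tape: roll of paper tape lying flat, 90 mm across, 24 mm high; origin at the centre of its underside (loose; to be left alone)
- glue: standing white glue bottle, 60 mm across, 150 mm tall; origin at the centre of its underside (loose; to be left alone)
- jar: standing open cup, 76 mm across, 100 mm tall; origin at the centre of its underside (loose; to be left alone)
- mallet: hammer lying flat (loose; to be left alone)
- brush: paint brush lying flat (loose; to be left alone)
- sander: cork sanding block, 110 x 65 x 35 mm; origin at the centre of its underside (loose; to be left alone)

How it is judged:
On the way, in this order (a step that is already met when the one before it is completed fails the run):
1. all boards that are present lie in a square pile on the bed (horizontal distance between each of board0, board1, board2, board3, board4 and bed below 0.01 m and angle between the x axis of each of board0, board1, board2, board3, board4 and the x axis of bed, either way round below 0.09 rad and angle between the z axis of each of board0, board1, board2, board3, board4 and the z axis of bed, either way round below 0.05 rad and z of each of board0, board1, board2, board3, board4 in the frame of bed below 0.068 m and linear speed of each of board0, board1, board2, board3, board4 below 0.03 m/s and horizontal distance between board0 and board1 below 0.007 m and horizontal distance between each of board0, board1 and board2 below 0.007 m and horizontal distance between each of board0, board1, board2 and board3 below 0.007 m and horizontal distance between each of board0, board1, board2, board3 and board4 below 0.007 m), for 0.2 s.
2. the press plate stands squarely on the pile, released (all of step 1 and horizontal distance between plate and bed below 0.012 m and angle between the x axis of plate and the x axis of bed, either way round below 0.12 rad and angle between plate's own z axis and vertical below 0.05 rad and linear speed of plate below 0.03 m/s and contact force between plate and the fingers below 0.3 N and z of plate in the frame of bed between 0.035 and 0.08 m), for 0.3 s.
3. the gauge is held at the broad line for 1.5 s, with the plate on the pile (all of step 2 and value of joint gauge between 0.045 and 0.055 m), for 1.5 s.
4. the gauge is home again, the plate still on the pile (all of step 2 and value of joint gauge below 0.004 m), for 0.2 s.
At the end, for the whole second after the job is handed in: every board present lies flat on the bed's pile, within 10 mm of the bed's centre, 7 mm of each other board and 0.09 rad of the bed's length; the plate lies flat on its stand within 20 mm of the middle; the gauge is home within 4 mm; all at rest (all of step 1 and horizontal distance between plate and stand_top below 0.02 m and z of plate in the frame of stand_top below 0.006 m and angle between plate's own z axis and vertical below 0.05 rad and linear speed of plate below 0.03 m/s and value of joint gauge below 0.004 m); the robot touches nothing.
It fails at once if a thing that is no part of the job is moved more than 40 mm (distance of any of disc, tape, glue, jar, mallet, brush, sander from where it was at the start of the episode above 0.04 m).
It fails at once if the glue bottle or the cup is knocked over (angle between any of glue, jar's own z axis and vertical above 0.6 rad).
Of board0, board1, board2, board3, board4 only 3 to 5 are there at a start; the rules pass over those that are not, and their reading is None.
At some moment in a run one of board0, board1, board2, board3, board4 may be knocked a few centimetres aside while the robot is not near it.
It also fails if it takes over 210 s, if anything falls off the work surface, if the arm or the gripper's body presses on something with over 40 N, if the wrist force passes 120 N, or if a joint passes its speed limit or range.

## Working session

There is one attempt and no reset: what is moved stays moved. The work goes in short steps, Python scripts to look and compute and a tool call to move; the robot and the scene stay as the last step left them, time stands still between calls to the robot, and variables do not carry over. Pictures are saved under pics/ and viewed, at most 17 in all, crops included, and the job is handed in when it is done.

Besides the shell and the picture viewer there is one more tool, called after "Emit:" as name([rows], argument=value, ...), one row to a line, values as JSON. servo_tool: Moves the arm, as the interface text tells. Its arguments: {"type":"object","properties":{"increments":{"type":"array"},"force":{"type":"number"}},"required":["increments"]}

```bash
mkdir -p pics; python3 - <<'E'
from station import *
import cv2,json
for n in("top","scene"):
    cv2.imwrite(f"pics/{n}0.png",get_image(n)[:,:,::-1])
    print(n,get_calibration(n))
print(get_calibration("wrist")); print(get_obs())
E
```

```text
top {'fx': 489.1795674751901, 'fy': 489.1795674751901, 'cx': 316.7303401191624, 'cy': 238.85427100279784, 'dist_coeffs': array([-0.06592913,  0.        ,  0.        ,  0.        ,  0.        ]), 'R': array([[ 0.08464039, -0.99640674,  0.00310028],
       [-0.96646218, -0.08285305, -0.24307658],
       [ 0.24246001,  0.01757779, -0.97000215]]), 't': array([-0.05365797,  0.58686058,  0.99933558])}
scene {'fx': 592.7801033034528, 'fy': 592.7801033034528, 'cx': 320.20593263526337, 'cy': 247.5463818757399, 'dist_coeffs': array([-0.03769775,  0.        ,  0.        ,  0.        ,  0.        ]), 'R': array([[-0.85759443,  0.51381096,  0.02302372],
       [ 0.26763491,  0.48403716, -0.83311439],
       [-0.43920764, -0.70831231, -0.55262132]]), 't': array([ 0.48482908, -0.08792955,  1.86459065])}
{'fx': 340.98462722658206, 'fy': 340.98462722658206, 'cx': 322.74115869742235, 'cy': 238.89166876689657, 'dist_coeffs': array([-0.05294598,  0.        ,  0.        ,  0.        ,  0.        ]), 'mount': array([[ 1.54498097e-04, -9.58713150e-01, -2.84374880e-01,
         7.35262850e-02],
       [ 9.9
[... 212 characters left out ...]
+00,
         1.00000000e+00]])}
{'t': 0.1, 'q': array([ 1.15099838e+00,  5.32783304e-02,  1.61417298e+00,  3.11338123e-05,
        1.47599948e+00, -1.19013538e-01]), 'dq': array([-0.00113763, -0.00145037, -0.00267301,  0.00175529, -0.00227283,
        0.00057909]), 'effort': array([ 1.28494426e-04, -3.94903493e+01, -3.71362603e+01, -1.79211665e-04,
        3.92289046e-03, -2.19760585e-05]), 'tool_pos': array([0.18490705, 0.59635891, 0.19568405]), 'tool_rot': array([-4.70617870e-01, -3.10561114e+00,  2.80004507e-03]), 'contact_force': array([-0.4234043 , -0.3974935 ,  0.22233062]), 'wrist_torque': array([0.05914173, 0.03205466, 0.01154859]), 'grip_force': 0.0, 'opening': 0.08568759534268792}
```

View pics/top0.png

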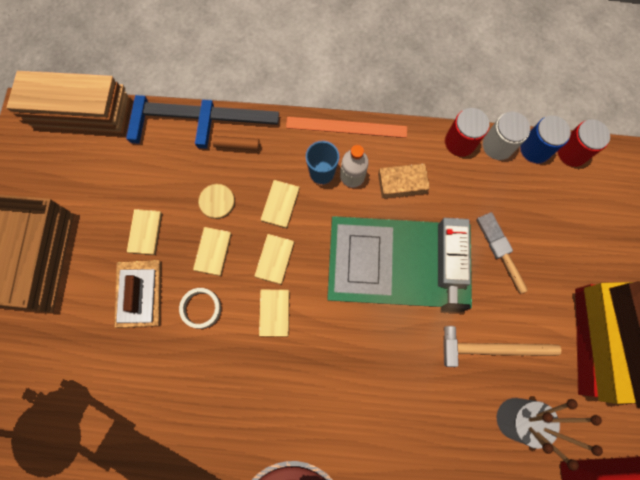

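View pics/scene0.png

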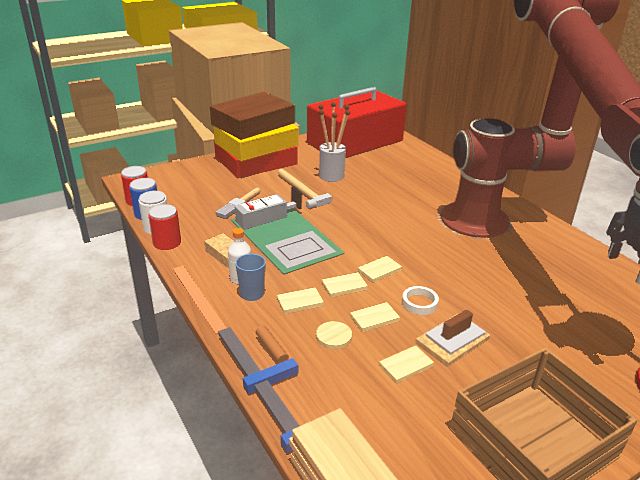

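The top view shows five boards, at about (144,231), (212,251), (280,203), (275,258) and (274,313). The disc is at (216,200), the plate on its stand at (137,294) and the bed outline at (364,259). The paddle is near (453,295), on the robot's side of the housing.

```bash
cat > h.py <<'E'
from station import *
import cv2,numpy as np
from scipy.spatial.transform import Rotation as Ro
def cam(n):
    c=get_calibration(n);K=np.array([[c['fx'],0,c['cx']],[0,c['fy'],c['cy']],[0,0,1.]])
    if n!='wrist': return K,c['dist_coeffs'],c['R'],c['t']
    o=get_obs();T=np.eye(4);T[:3,:3]=Ro.from_rotvec(o['tool_rot']).as_matrix();T[:3,3]=o['tool_pos']
    M=np.linalg.inv(T@c['mount']);return K,c['dist_coeffs'],M[:3,:3],M[:3,3]
def w(px,z,C):
    K,d,R,t=C
    u=cv2.undistortPoints(np.array(px,float).reshape(-1,1,2),K,d).reshape(-1,2)
    r=np.c_[u,np.ones(len(u))]@R;o=-R.T@t
    return (o+r*((z-o[2])/r[:,2])[:,None])[:,:2]
def rects(m,z,C,lo=250,hi=1e9):
    out=[]
    for c in cv2.findContours(m,cv2.RETR_EXTERNAL,cv2.CHAIN_APPROX_NONE)[0]:
        if lo<cv2.contourArea(c)<hi:
            (x,y),(a,b),g=cv2.minAreaRect((w(c,z,C)*1000).astype(np.float32))
            if a<b:a,b,g=b,a,g+90
            g=(g+90)%180-90
            out.append((np.round(cv2.minAreaRect(c.reshape(-1,2))[0]),round(x,1),round(y,1),round(a,1),round(b,1),round(g,1)))
    return out
def ortho(im,C,cx,cy,z,half=(.1,.1),s=2000):
    "metric picture: up=+x, left=+y, s px/m, centre cx,cy"
    K,d,R,t=C;H,W=int(2*half[0]*s),int(2*half[1]*s)
    v,u=np.mgrid[0:H,0:W];X=np.stack([cx+(H/2-v)/s,cy+(W/2-u)/s,np.full(u.shape,z)],-1).reshape(-1,3)
    p=cv2.projectPoints(X,cv2.Rodrigues(R)[0],t,K,d)[0].reshape(H,W,2).astype(np.float32)
    return cv2.remap(im,p,None,cv2.INTER_CUBIC)
E
python3 - <<'E'
from h import *
C=cam('top');im=cv2.imread('pics/top0.png');hsv=cv2.cvtColor(im,cv2.COLOR_BGR2HSV)
m=cv2.inRange(hsv,(18,40,170),(40,160,255));m[:160]=0;m[:,:100]=0;m[:,330:]=0
print('boards',*rects(m,.014,C),sep='\n')
m=cv2.inRange(hsv,(60,80,40),(95,255,180));m=cv2.morphologyEx(m,cv2.MORPH_OPEN,np.ones((3,3)))
print('green',*rects(m,.006,C),sep='\n')
print('bed',w([[364,259]],.006,C),'plate',w([[137,294]],.026,C),'paddle',w([[453,297]],.07,C))
print('tool R',Ro.from_rotvec(get_obs()['tool_rot']).as_matrix().round(3))
b=w([[405,255]],.006,C)[0]
A=ortho(im,C,b[0],b[1]-.03,.006,(.12,.2));
p=w([[137,294]],.026,C)[0]
B=ortho(im,C,p[0],p[1],.026,(.12,.1),2000)
print(b,p)
cv2.imwrite('pics/o1.png',cv2.resize(np.hstack([A,B[:A.shape[0]]]),(800,320)) )
E
```

```text
boards
(array([274., 312.]), 427.2, 78.8, 100.2, 64.3, 5.0)
(array([199., 308.]), 422.3, 247.5, 86.7, 85.2, -84.8)
(array([274., 259.]), 549.6, 91.3, 104.0, 63.8, -10.8)
(array([212., 251.]), 555.4, 236.6, 104.3, 63.5, -6.4)
(array([143., 232.]), 587.3, 403.5, 103.6, 63.6, 0.6)
(array([216., 200.]), 677.0, 244.1, 81.7, 80.4, 49.6)
(array([280., 203.]), 683.2, 91.8, 104.3, 63.8, -11.4)
green
(array([388., 261.]), 568.5, -170.0, 266.4, 194.9, -88.6)
bed [[ 0.56744609 -0.11520694]] plate [[0.43926077 0.38854831]] paddle [[ 0.48665363 -0.30598041]]
tool R [[-0.955  0.296 -0.001]
 [ 0.296  0.955 -0.002]
 [ 0.    -0.002 -1.   ]]
[ 0.5849463  -0.20953958] [0.43926077 0.38854831]
```

View pics/o1.png

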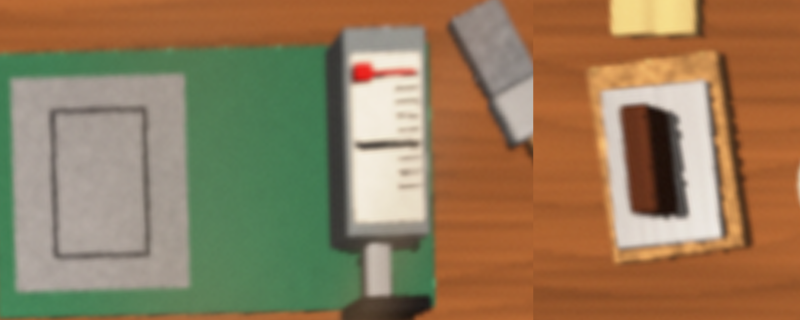

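The crop (0.75 mm/px) puts the outline corners at (53,109), (145,107), (149,255) and (57,255). That makes the bed about (0.569, -0.115) with yaw +1.4°. The gauge pulls toward the robot, and the plate sits a little off true on its stand.

```bash
cat > p.py <<'E'
import sys
from h import *
def plan(x,y,z,yaw):
    o=get_obs();R=Ro.from_rotvec(o['tool_rot']).as_matrix();y0=np.degrees(np.arctan2(R[1,0],R[0,0]))
    s=(y0-yaw+180)%360-180
    a=np.radians(yaw);Rn=np.array([[np.cos(a),np.sin(a),0],[np.sin(a),-np.cos(a),0],[0,0,-1]])
    d=np.array([x,y,z])-o['tool_pos']*1000
    print('t',round(o['t'],1),'pos',(o['tool_pos']*1000).round(1),'yaw',y0.round(1),'q',o['q'].round(2),'open',round(o['opening'],4),'F',o['contact_force'].round(1))
    print('SPIN',s.round(1),'shift(new)',(Rn.T@d).round(1),'shift(now)',(R.T@d).round(1))
def seeboards(z=.014,n='wrist',lo=3000):
    C=cam(n);im=get_image(n)[:,:,::-1];hsv=cv2.cvtColor(im,cv2.COLOR_BGR2HSV)
    m=cv2.inRange(hsv,(18,40,140),(40,190,255));m=cv2.morphologyEx(m,cv2.MORPH_OPEN,np.ones((5,5)) if n=='wrist' else np.ones((2,2)))
    print(n,*[r for r in rects(m,z,C,lo) if r[3]<112],sep='\n');return im
if __name__=='__main__': plan(*map(float,sys.argv[1:]))
E
python3 - <<'E'
from h import *
C=cam('top')
print('jar',w([[322,148],[322,165]],.1,C)[0],'jarbase',w([[324,180]],0,C),'glue',w([[355,180]],0,C),'sander',w([[404,180]],.035,C))
E
python3 p.py 587 403 120 180.6
```

```text
jar [0.79273962 0.00193844] jarbase [[ 0.75518116 -0.00735282]] glue [[ 0.76168155 -0.08212534]] sander [[ 0.75822577 -0.19511374]]
t 0.1 pos [184.9 596.4 195.7] yaw 162.8 q [ 1.15  0.05  1.61  0.    1.48 -0.12] open 0.0857 F [-0.4 -0.4  0.2]
SPIN -17.8 shift(new) [-400.  -197.6   75.7] shift(now) [-441.3  -65.4   75.7]
```

Emit:
servo_tool([
  [1,0,0,0,-8.9],
  [1,0,0,0,-8.9],
  [1,-40,-19.8,7.6,0],
  [1,-40,-19.8,7.6,0],
  [1,-40,-19.8,7.6,0],
  [1,-40,-19.8,7.6,0],
  [1,-40,-19.8,7.6,0],
  [1,-40,-19.8,7.6,0],
  [1,-40,-19.8,7.6,0],
  [1,-40,-19.8,7.6,0],
  [1,-40,-19.8,7.6,0],
  [1,-40,-19.6,7.3,0],
])

```text
t: 1.6
tool_pos: [0.5879, 0.4021, 0.12]
tool_rot: [0.015, -3.14, 0.001]
contact_force: [1.0, -0.7, -0.2]
opening: 0.0855
grip_force: 0.0
```

Emit:
servo_tool([
  [1,0,0,0,0],
  [1,0,0,0,0],
])

```text
t: 1.85
tool_pos: [0.5865, 0.4031, 0.1205]
tool_rot: [0.015, -3.14, 0.0]
contact_force: [0.8, 0.1, 0.3]
opening: 0.085
grip_force: 0.0
```

```bash
python3 - <<'E'
from p import *
im=seeboards();cv2.imwrite('pics/w1.png',im)
E
python3 p.py 587 403 3 180.6
```

```text
wrist
(array([148., 306.]), 666.2, 238.2, 83.1, 58.1, -47.1)
(array([ 21., 318.]), 683.5, 106.3, 106.2, 46.1, -14.9)
(array([327., 223.]), 585.5, 405.7, 103.5, 63.2, 0.4)
(array([129., 185.]), 553.6, 239.8, 103.2, 64.1, -6.0)
t 1.9 pos [586.2 403.5 120.9] yaw -179.4 q [ 0.5   0.3   1.46  0.    1.38 -1.08] open 0.0854 F [ 0.1 -0.2  0. ]
SPIN 0.0 shift(new) [ -0.8  -0.5 117.9] shift(now) [ -0.9  -0.5 117.9]
```

View pics/w1.png

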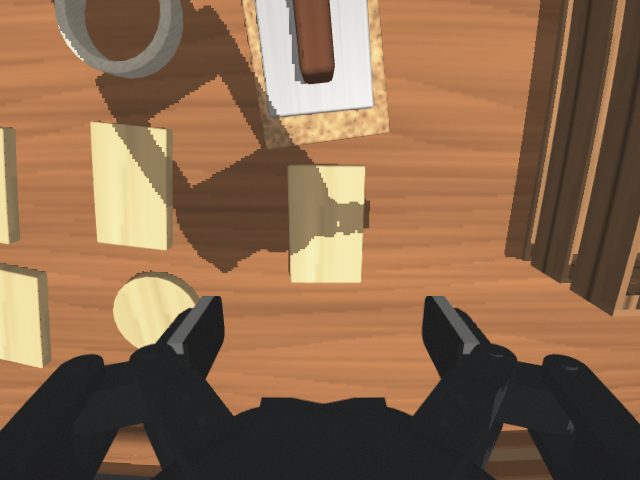

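The wrist view shows the board centred at (327,223) between the open fingers, with room on both sides for them to go down.

Emit:
servo_tool([
  [1,0,1,40,0],
  [1,0,0,40,0],
  [1,0,0,26,0],
  [1,0,0,13,0],
  [1,0,0,0,0],
  [0.6,0,0,0,0],
  [0.6,0,0,0,0],
  [0.6,0,0,0,0],
  [0.6,0,0,0,0],
], force=40)

```text
t: 3.02
tool_pos: [0.5873, 0.4042, 0.0026]
tool_rot: [-0.015, 3.141, 0.0]
contact_force: [-0.2, 0.3, 0.6]
opening: 0.0515
grip_force: 0.0
```

```bash
python3 - <<'E'
from p import *
cv2.imwrite('pics/w2.png',get_image('wrist')[:,:,::-1])
E
python3 p.py 568.8 -115.2 100 181.4
```

```text
t 3.1 pos [587.2 404.1   2.4] yaw -179.4 q [ 0.5   0.42  1.52  0.    1.2  -1.08] open 0.0511 F [ 0.2 -0.1  0.1]
SPIN -0.8 shift(new) [  31.1 -518.7  -97.6] shift(now) [  23.5 -519.1  -97.7]
```

View pics/w2.png

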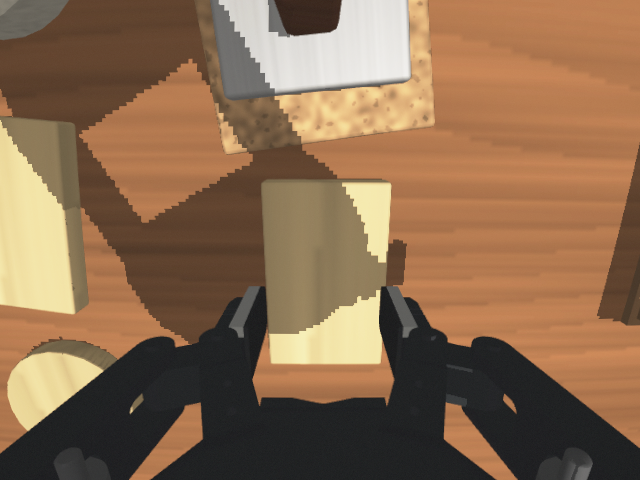

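The fingers closed above the board: opening 51 mm, no grip force, pads visible over its edges. When open, the tips stand higher than the TCP reading suggests. I'll open, go lower and close again.

Emit:
servo_tool([
  [1,0,0,-10,0],
  [1,0,0,0,0],
  [1,0,0,0,0],
  [1,0,0,10,0],
  [1,0,0,4,0],
  [1,0,0,3,0],
  [1,0,0,0,0],
])

```text
t: 3.95
tool_pos: [0.5868, 0.4039, -0.0055]
tool_rot: [0.016, -3.141, 0.001]
contact_force: [-1.1, 1.3, 0.4]
opening: 0.0853
grip_force: 0.0
```

Emit:
servo_tool([
  [0.6,0,0,0,0],
  [0.6,0,0,0,0],
  [0.6,0,0,0,0],
  [0.6,0,0,0,0],
])

```text
t: 4.45
tool_pos: [0.5871, 0.4041, -0.0047]
tool_rot: [-0.016, 3.141, 0.0]
contact_force: [0.6, 0.3, 0.4]
opening: 0.0516
grip_force: 0.0
```

```bash
python3 - <<'E'
from p import *
a=get_image('scene')[:,:,::-1];b=get_image('wrist')[:,:,::-1]
A=cv2.resize(a[300:420,330:500],None,fx=3,fy=3,interpolation=2)
print(A.shape);cv2.imwrite('pics/s2.png',np.hstack([A[:,:510],cv2.resize(b[150:400,200:460],(290,360))]))
E
```

```text
(360, 510, 3)
```

View pics/s2.png

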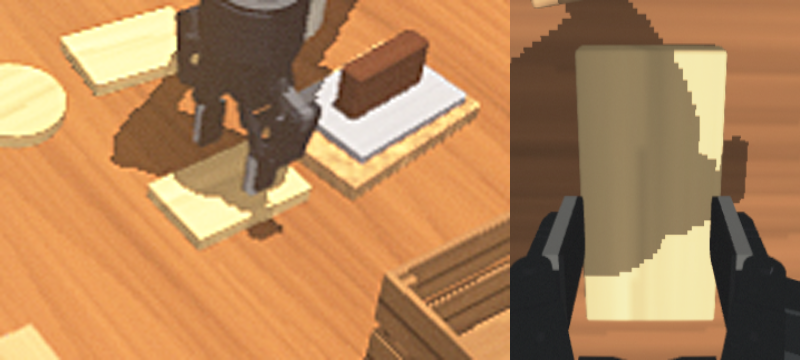

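The scene crop shows the near fingertip, at about (258,190) in the crop, clearly floating above the board. I'll check its true height by projection.

```bash
python3 - <<'E'
from h import *
C=cam('scene')
X=np.array([[.587,y,z] for y in(.430,.378) for z in(-.005,.01,.025,.04)])
p=cv2.projectPoints(X,cv2.Rodrigues(C[2])[0],C[3],C[0],C[1])[0].reshape(-1,2)
print(((p-[330,300])*3).round())
C=cam('wrist')
p=cv2.projectPoints(X,cv2.Rodrigues(C[2])[0],C[3],C[0],C[1])[0].reshape(-1,2)
print(((p-[200,150])*[290/260,360/250]+[510,0]).round())
o=get_obs();print(o['tool_pos'],o['q'],o['opening'],o['contact_force'])
E
```

```text
[[245. 225.]
 [248. 211.]
 [250. 196.]
 [252. 181.]
 [203. 182.]
 [205. 167.]
 [207. 152.]
 [209. 138.]]
[[698. 180.]
 [702. 197.]
 [707. 216.]
 [713. 238.]
 [595. 179.]
 [590. 195.]
 [585. 214.]
 [579. 237.]]
[ 0.58709796  0.40410078 -0.00484334] [ 4.98537100e-01  4.31972394e-01  1.52066594e+00 -3.05695940e-06
  1.18887983e+00 -1.08212695e+00] 0.05089344858212787 [-0.03129131 -0.85938248  0.26317269]
```

Emit:
servo_tool([
  [0.6,0,0,1,0],
  [0.6,0,0,1,0],
  [0.6,0,0,1,0],
  [0.6,0,0,1,0],
])

```text
t: 5.05
tool_pos: [0.5871, 0.404, -0.009]
tool_rot: [0.015, -3.141, 0.0]
contact_force: [-0.5, -0.8, 0.0]
opening: 0.0513
grip_force: 0.0
```

Emit:
servo_tool([
  [0.6,0,0,1,0],
  [0.6,0,0,1,0],
  [0.6,0,0,1,0],
  [0.6,0,0,1,0],
])

```text
t: 5.55
tool_pos: [0.5871, 0.4041, -0.0129]
tool_rot: [-0.016, 3.142, 0.0]
contact_force: [1.2, 0.4, -0.5]
opening: 0.0512
grip_force: 0.0
```

Emit:
servo_tool([
  [0.6,0,0,1,0],
  [0.6,0,0,1,0],
  [0.6,0,0,1,0],
  [0.6,0,0,1,0],
])

```text
t: 6.05
tool_pos: [0.5871, 0.4041, -0.017]
tool_rot: [0.016, -3.142, 0.0]
contact_force: [0.4, 0.4, -0.7]
opening: 0.0513
grip_force: 0.0
```

```bash
python3 - <<'E'
from p import *
im=seeboards();seeboards(n='top',lo=250)
a=get_image('scene')[:,:,::-1]
A=cv2.resize(a[320:400,370:470],None,fx=4,fy=4,interpolation=2)
cv2.imwrite('pics/s3.png',np.hstack([A,cv2.resize(im[150:400,190:460],(390,320))]))
print(get_obs())
E
```

```text
wrist
(array([ 21., 399.]), 655.6, 231.8, 80.7, 32.3, -51.4)
(array([331., 288.]), 585.4, 405.6, 102.9, 63.2, 0.6)
(array([ 25., 227.]), 558.6, 265.1, 102.8, 27.1, -15.1)
top
(array([274., 314.]), 425.2, 76.5, 100.1, 64.4, 5.0)
(array([275., 260.]), 547.6, 88.5, 104.8, 64.6, -10.9)
(array([213., 251.]), 553.5, 233.7, 104.4, 65.2, -6.6)
(array([217., 202.]), 674.9, 240.4, 82.7, 80.9, 7.3)
(array([281., 204.]), 681.0, 88.9, 105.0, 64.4, -11.4)
{'t': 6.2, 'q': array([ 4.98547603e-01,  4.46849349e-01,  1.52374552e+00, -3.49096015e-05,
        1.17117657e+00, -1.08216190e+00]), 'dq': array([ 0.00022535, -0.00167658, -0.00048815,  0.00106296, -0.00039069,
        0.00101361]), 'effort': array([-1.85681223e-03, -5.14693987e+01, -3.24676180e+01, -3.84875193e-04,
       -4.28481444e-04, -3.18919206e-05]), 'tool_pos': array([ 0.58701076,  0.4040513 , -0.01701302]), 'tool_rot': array([ 1.55921502e-02, -3.14141175e+00,  1.77530418e-04]), 'contact_force': array([ 0.76062489, -0.34605651,  0.29483948]), 'wrist_torque': array([-0.01122077,  0.0639162 , -0.0121502 ]), 'grip_force': 0.0, 'opening': 0.0514342687181227}
```

View pics/s3.png

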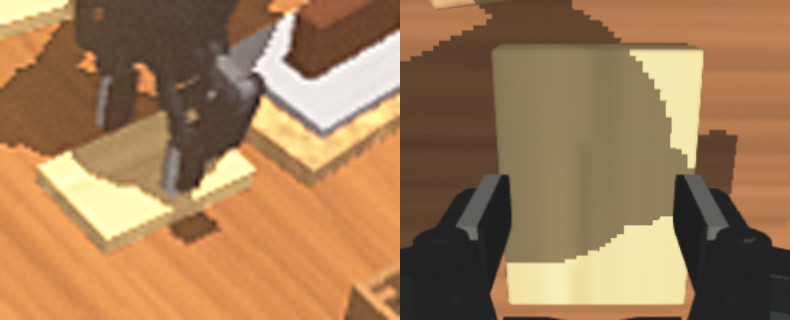

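Emit:
servo_tool([
  [0.6,0,0,1,0],
  [0.6,0,0,1,0],
  [0.6,0,0,1,0],
])

```text
t: 6.58
tool_pos: [0.5871, 0.4041, -0.02]
tool_rot: [0.016, -3.142, 0.0]
contact_force: [0.1, -0.5, -0.8]
opening: 0.0512
grip_force: 0.0
```

Emit:
servo_tool([
  [0.6,0,0,1,0],
  [0.6,0,0,1,0],
  [0.6,0,0,1,0],
])

```text
t: 6.95
tool_pos: [0.5871, 0.4041, -0.0229]
tool_rot: [-0.015, 3.142, 0.0]
contact_force: [0.9, -0.0, 0.3]
opening: 0.0516
grip_force: 0.0
```

Emit:
servo_tool([
  [0.6,0,0,1,0],
  [0.6,0,0,1,0],
  [0.6,0,0,1,0],
])

```text
t: 7.32
tool_pos: [0.5871, 0.4041, -0.0238]
tool_rot: [0.016, -3.141, 0.001]
contact_force: [-6.0, -4.2, 13.5]
opening: 0.0513
grip_force: 6.6
```

Emit:
servo_tool([
  [0.6,0,0,1,0],
  [0.6,0,0,1,0],
  [0.6,0,0,1,0],
])

```text
t: 7.7
tool_pos: [0.5871, 0.4042, -0.0238]
tool_rot: [0.016, -3.14, 0.002]
contact_force: [-13.0, -7.9, 25.4]
opening: 0.0509
grip_force: 12.9
```

The fingers touch the board top at TCP z = -23.5 mm with 51 mm opening, so the tips are 37 mm above the reported TCP. I'll lift, open, go down to about -36 and grip.

Emit:
servo_tool([
  [0.6,0,0,-10,0],
  [1,0,0,-10,0],
  [1,0,0,0,0],
  [1,0,0,0,0],
  [1,0,0,0,0],
  [1,0,0,15,0],
  [1,0,0,8,0],
  [1,0,0,2,0],
  [1,0,0,2,0],
  [1,0,0,0,0],
])

```text
t: 8.95
tool_pos: [0.5872, 0.4042, -0.0358]
tool_rot: [-0.016, 3.141, 0.0]
contact_force: [-0.2, 0.5, 0.1]
opening: 0.0851
grip_force: 0.0
```

Emit:
servo_tool([
  [0.6,0,0,0,0],
  [0.6,0,0,0,0],
  [0.6,0,0,0,0],
  [0.6,0,0,0,0],
], force=30)

```text
t: 9.45
tool_pos: [0.5876, 0.4044, -0.0351]
tool_rot: [-0.016, 3.141, 0.001]
contact_force: [0.7, 0.4, 4.1]
opening: 0.0631
grip_force: 34.4
```

Emit:
servo_tool([
  [0.6,0,0,-30,0],
  [0.6,0,0,-50,0],
  [0.6,0,0,-50,0],
  [0.6,2,-50,0,-0.8],
  [0.6,2,-50,0,0],
  [0.6,2,-50,0,0],
  [0.6,2,-50,0,0],
  [0.6,2,-50,0,0],
  [0.6,2,-50,0,0],
  [0.6,2,-50,0,0],
  [0.6,0,0,0,0],
  [0.6,0,0,0,0],
])

```text
t: 10.95
tool_pos: [0.5804, 0.0541, 0.0937]
tool_rot: [0.037, -3.141, -0.001]
contact_force: [0.2, 0.1, -0.4]
opening: 0.0633
grip_force: 34.0
```

```bash
python3 - <<'E'
from p import *
im=seeboards();C=cam('wrist')
cv2.imwrite('pics/w3.png',im)
O=ortho(im,C,.569,-.115,.006,(.09,.09),2500)
G=ortho(im,C,.45,.08,.014,(.07,.07),2500)
cv2.imwrite('pics/o3.png',np.hstack([O,cv2.resize(im,(350,450))]))
plan(568.8,-115.2,97,181.4)
E
```

```text
wrist
(array([539., 329.]), 663.2, 250.2, 83.0, 56.8, 67.3)
(array([558., 206.]), 553.6, 237.8, 103.2, 63.9, -6.3)
(array([366.,  48.]), 446.0, 81.8, 62.8, 62.5, -85.4)
t 11.0 pos [580.4  54.7  93.7] yaw -178.6 q [-0.03  0.04  1.8   0.    1.3  -1.63] open 0.0632 F [-0.2  0.8 -0.2]
SPIN 0.0 shift(new) [  15.8 -169.6   -3.3] shift(now) [  15.8 -169.6   -3.3]
```

View pics/o3.png

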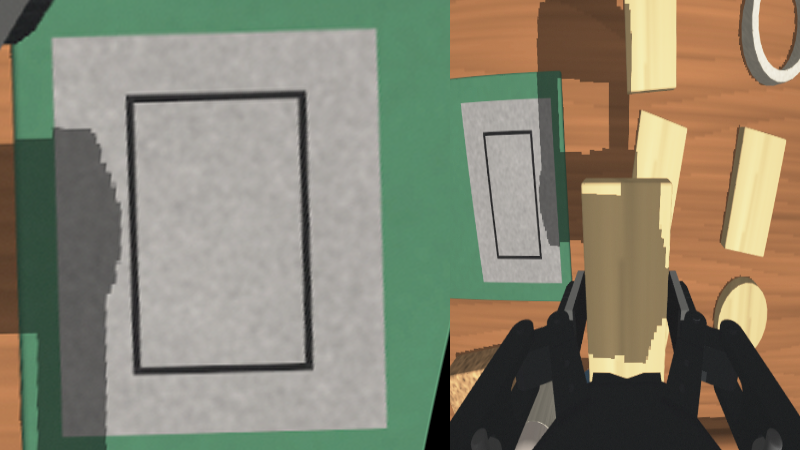

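The wrist view rectified at bed height (0.4 mm/px) puts the outline corners at (126,96), (305,92), (313,369) and (133,373). The bed is therefore about (0.566, -0.113) with yaw 1.5°. The board is held square.

Emit:
servo_tool([
  [0.6,4.2,-42,0,0],
  [0.6,4.2,-42,0,0],
  [0.6,4.2,-42,0,0],
  [0.6,4.1,-41.4,0,0],
  [0.6,0,0,40,0],
  [0.6,0,0,40,0],
  [0.6,0,0,25,0],
  [0.6,0,0,10,0],
  [0.6,0,0,0,0],
])

```text
t: 12.12
tool_pos: [0.568, -0.1129, -0.0212]
tool_rot: [0.04, -3.14, -0.001]
contact_force: [-1.2, 0.1, -0.3]
opening: 0.063
grip_force: 34.0
```

```bash
python3 p.py 567.8 -113 -28 181.5
```

```text
t 12.1 pos [ 568.  -112.9  -21.2] yaw -178.6 q [-0.32  0.18  1.87  0.    1.1  -1.92] open 0.063 F [-1.2  0.1 -0.3]
SPIN -0.1 shift(new) [ 0.2 -0.   6.8] shift(now) [ 0.2 -0.   6.8]
```

Nicely lined up. Lower until it touches, release, rise and look.

Emit:
servo_tool([
  [0.6,0,0,4,0],
  [0.6,0,0,2,0],
  [0.6,0,0,1,0],
  [0.6,0,0,0,0],
])

```text
t: 12.62
tool_pos: [0.5681, -0.114, -0.0277]
tool_rot: [-0.037, 3.141, -0.0]
contact_force: [-0.1, -0.8, -1.0]
opening: 0.0633
grip_force: 34.0
```

Emit:
servo_tool([
  [0.8,0,0,0,0],
  [1,0,0,0,0],
  [1,0,0,0,0],
  [1,0,0,-20,0],
  [1,0,0,-50,0],
  [1,0,0,-50,0],
  [1,0,0,0,0],
  [1,0,0,0,0],
])

```text
t: 13.62
tool_pos: [0.5682, -0.1139, 0.093]
tool_rot: [-0.037, 3.14, -0.001]
contact_force: [-0.3, 0.1, -0.4]
opening: 0.0853
grip_force: 0.0
```

```bash
cat >> p.py <<'E'
def bedview(z,name):
    C=cam('wrist');im=seeboards(z);hsv=cv2.cvtColor(im,cv2.COLOR_BGR2HSV)
    # bed rectangle: grey = low saturation, plus everything inside
    m=cv2.inRange(hsv,(40,60,30),(95,255,255))
    O=ortho(im,C,.566,-.113,.006,(.09,.09),2500);P=ortho(im,C,.566,-.113,z,(.09,.09),2500)
    cv2.imwrite(name,np.hstack([O,P])[:,:900] if 0 else cv2.resize(np.hstack([O,P]),(800,400)))
E
python3 - <<'E'
from p import *
bedview(.02,'pics/b1.png');plan(549,89.5,95,180-10.9)
E
```

```text
wrist
(array([558., 338.]), 654.3, 92.1, 62.3, 56.5, 78.6)
(array([322., 232.]), 565.9, -113.6, 103.9, 63.4, 1.7)
(array([583., 216.]), 546.3, 86.9, 100.6, 62.3, -10.6)
(array([598.,  62.]), 436.7, 75.3, 81.2, 62.2, 4.7)
t 13.7 pos [ 567.4 -113.7   91.6] yaw -178.6 q [-0.33  0.03  1.82  0.    1.3  -1.92] open 0.0854 F [0.1 0.4 0.3]
SPIN 12.3 shift(new) [ 56.5 196.   -3.4] shift(now) [ 13.5 203.5  -3.3]
```

View pics/b1.png

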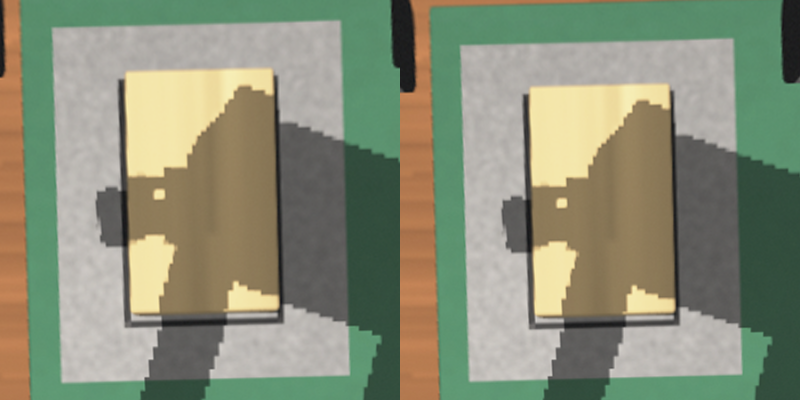

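Board 1 is within about 1 mm of the bed centre: bed about (565.3, -113.4), board (565.9, -113.6). On to the next board.

Emit:
servo_tool([
  [1,3.4,40.7,0,0],
  [1,3.4,40.7,0,0],
  [1,3.4,40.7,0,0],
  [1,3.3,40.7,0,0],
  [1,0,38,0,0],
  [1,0,0,0,6.1],
  [1,0,0,0,6.2],
  [1,0,0,0,0],
  [1,0,0,0,0],
])

```text
t: 14.8
tool_pos: [0.549, 0.0864, 0.0911]
tool_rot: [-0.297, -3.126, 0.0]
contact_force: [0.9, -0.0, 0.5]
opening: 0.0852
grip_force: 0.0
```

```bash
python3 - <<'E'
from p import *
seeboards();plan(548,89,-35.5,180-10.9)
E
```

```text
wrist
(array([360., 365.]), 672.4, 95.3, 85.1, 63.4, -11.6)
(array([534., 329.]), 667.2, 252.0, 81.1, 61.7, 45.1)
(array([ 89., 299.]), 568.7, -117.2, 106.6, 67.0, 1.5)
(array([333., 230.]), 547.5, 93.2, 102.6, 62.9, -10.9)
(array([519., 203.]), 553.3, 237.9, 103.3, 63.7, -6.4)
(array([281.,  69.]), 427.0, 80.5, 99.9, 63.2, 4.4)
t 14.8 pos [549.3  86.4  91.4] yaw 169.1 q [ 0.02 -0.02  1.87 -0.    1.29 -1.36] open 0.0853 F [ 0.8  0.  -0.7]
SPIN 0.0 shift(new) [  1.8   2.3 126.9] shift(now) [  1.6   2.4 126.9]
```

Emit:
servo_tool([
  [1,2.9,6.5,0,0],
  [1,0,0,45,0],
  [1,0,0,45,0],
  [1,0,0,25,0],
  [1,0,0,12,0],
  [1,0,0,0,0],
  [0.6,0,0,0,0],
  [0.6,0,0,0,0],
  [0.6,0,0,0,0],
  [0.6,0,0,0,0],
])

```text
t: 16.1
tool_pos: [0.5499, 0.0936, -0.0329]
tool_rot: [0.299, 3.124, 0.001]
contact_force: [-0.7, -0.2, 6.6]
opening: 0.0629
grip_force: 33.7
```

```bash
python3 p.py 565.6 -113.4 60 181.5
```

```text
t 16.1 pos [549.9  93.6 -32.9] yaw 169.1 q [ 0.04  0.15  1.92  0.    1.06 -1.34] open 0.0629 F [-0.7 -0.2  6.6]
SPIN -12.4 shift(new) [ -10.3 -207.3  -92.9] shift(now) [ -55.  -200.2  -92.9]
```

Emit:
servo_tool([
  [0.6,0,0,-33,0],
  [0.6,0,0,-60,0],
  [0.6,-11.4,-40,0,0],
  [0.6,-11.4,-40,0,0],
  [0.6,-11.4,-40,0,0],
  [0.6,-11.4,-40,0,0],
  [0.6,-11.4,-40,0,0],
  [0.6,0,0,0,-6.2],
  [0.6,0,0,0,-6.2],
  [0.6,0,0,0,0],
  [0.6,0,0,0,0],
])

```text
t: 17.48
tool_pos: [0.566, -0.1136, 0.058]
tool_rot: [0.038, -3.141, -0.0]
contact_force: [-0.8, -0.2, -1.2]
opening: 0.0631
grip_force: 33.5
```

```bash
python3 p.py 567.6 -113.4 -13 181.5
```

```text
t 17.5 pos [ 566.  -113.6   58. ] yaw -178.6 q [-0.33  0.07  1.84 -0.    1.23 -1.92] open 0.0631 F [-0.8 -0.2 -1.2]
SPIN -0.1 shift(new) [-1.6  0.1 71. ] shift(now) [-1.6  0.1 71. ]
```

Emit:
servo_tool([
  [0.6,-1.6,0,0,0],
  [0.6,0,0,40,0],
  [0.6,0,0,20,0],
  [0.6,0,0,7,0],
  [0.6,0,0,2,0],
  [0.6,0,0,1,0],
  [0.6,0,0,0,0],
])

```text
t: 18.35
tool_pos: [0.5686, -0.1139, -0.0109]
tool_rot: [-0.04, 3.14, -0.001]
contact_force: [-0.3, 0.8, -0.3]
opening: 0.063
grip_force: 33.5
```

Emit:
servo_tool([
  [0.8,0,0,0,0],
  [1,0,0,0,0],
  [1,0,0,0,0],
  [1,0,0,-20,0],
  [1,0,0,-50,0],
  [1,0,0,-33,0],
  [1,0,0,0,0],
  [1,0,0,0,0],
])

```text
t: 19.35
tool_pos: [0.5676, -0.1136, 0.0914]
tool_rot: [-0.04, 3.141, -0.0]
contact_force: [0.1, 0.4, 0.4]
opening: 0.0857
grip_force: 0.0
```

```bash
python3 - <<'E'
from p import *
seeboards(.034);plan(427,80,92,180+5)
E
```

```text
wrist
(array([559., 339.]), 644.3, 80.6, 58.9, 51.4, 78.8)
(array([322., 238.]), 565.9, -113.6, 103.6, 63.3, 1.5)
(array([596.,  62.]), 439.6, 64.6, 77.1, 58.7, 4.7)
t 19.4 pos [ 566.9 -113.4   90.3] yaw -178.5 q [-0.33  0.03  1.82  0.    1.29 -1.92] open 0.0856 F [-0.3 -0.6 -0.2]
SPIN -3.5 shift(new) [122.6 204.8  -1.7] shift(now) [135.  196.9  -1.4]
```

Board 2 lies exactly over board 1, at (565.9, -113.6). Next is the near board.

Emit:
servo_tool([
  [1,27,39.4,0,0],
  [1,27,39.4,0,0],
  [1,27,39.4,0,0],
  [1,27,39.4,0,0],
  [1,27,39.3,0,0],
  [1,0,0,0,-3.5],
  [1,0,0,0,0],
  [1,0,0,0,0],
])

```text
t: 20.4
tool_pos: [0.4275, 0.0794, 0.0904]
tool_rot: [0.134, -3.137, -0.0]
contact_force: [0.7, -1.0, 0.5]
opening: 0.0852
grip_force: 0.0
```

```bash
python3 - <<'E'
from p import *
seeboards();plan(427,80,-33,180+5)
E
```

```text
wrist
(array([324., 218.]), 414.1, 79.3, 83.0, 63.1, 4.6)
t 20.4 pos [427.6  79.3  90.6] yaw -175.1 q [ 0.01 -0.34  2.15 -0.    1.34 -1.64] open 0.0853 F [ 0.7  0.3 -0. ]
SPIN -0.1 shift(new) [  0.6   0.7 123.6] shift(now) [  0.4   0.7 123.6]
```

```bash
python3 - <<'E'
from p import *
C=cam('wrist');im=get_image('wrist')[:,:,::-1];hsv=cv2.cvtColor(im,cv2.COLOR_BGR2HSV)
print(hsv[100:360:20,324].tolist())
for lo in((18,40,90),(20,40,60)):
    m=cv2.inRange(hsv,lo,(40,190,255));m=cv2.morphologyEx(m,cv2.MORPH_OPEN,np.ones((5,5)));print(*rects(m,.014,C,3000),sep='\n')
cv2.imwrite('pics/w4.png',im)
E
```

```text
[[13, 125, 118], [13, 127, 110], [13, 133, 125], [13, 130, 116], [19, 92, 174], [19, 96, 176], [19, 94, 177], [19, 94, 179], [27, 62, 246], [29, 32, 247], [13, 136, 227], [13, 137, 226], [14, 132, 235]]
(array([324., 218.]), 414.4, 79.3, 82.9, 63.2, 4.8)
```

```bash
sed -i 's/(18,40,140)/(17,15,140)/' p.py; python3 - <<'E'
from p import *
seeboards();plan(427,80,-33,180+4.8)
E
```

```text
wrist
(array([ 85., 337.]), 543.6, -121.5, 89.9, 66.2, -85.5)
(array([324., 229.]), 424.4, 80.5, 104.0, 64.1, 4.4)
t 20.6 pos [427.8  79.3  90.8] yaw -175.1 q [ 0.01 -0.34  2.15 -0.    1.34 -1.64] open 0.0854 F [-0.3 -0.4 -0.2]
SPIN 0.1 shift(new) [  0.8   0.8 123.8] shift(now) [  0.7   0.8 123.8]
```

Emit:
servo_tool([
  [1,3.3,1.5,0,0.5],
  [1,0,0,45,0],
  [1,0,0,45,0],
  [1,0,0,24,0],
  [1,0,0,10,0],
  [1,0,0,0,0],
  [0.6,0,0,0,0],
  [0.6,0,0,0,0],
  [0.6,0,0,0,0],
  [0.6,0,0,0,0],
])

```text
t: 21.8
tool_pos: [0.426, 0.0809, -0.0311]
tool_rot: [-0.122, 3.136, -0.0]
contact_force: [-1.1, -0.4, 5.7]
opening: 0.063
grip_force: 33.5
```

```bash
python3 p.py 565.6 -113.4 60 181.5
```

```text
t 21.8 pos [426.   80.9 -31.1] yaw -175.5 q [ 0.02 -0.15  2.22 -0.    1.07 -1.63] open 0.063 F [-1.1 -0.4  5.7]
SPIN 3.0 shift(new) [-134.4 -197.9  -91.1] shift(now) [-124.3 -204.6  -90.7]
```

Emit:
servo_tool([
  [0.6,0,0,-33,0],
  [0.6,0,0,-60,0],
  [0.6,-25.2,-40.9,0,0],
  [0.6,-25.2,-40.9,0,0],
  [0.6,-25.2,-40.9,0,0],
  [0.6,-25.2,-40.9,0,0],
  [0.6,-25.2,-41,0,0],
  [0.6,0,0,0,3],
  [0.6,0,0,0,0],
  [0.6,0,0,0,0],
])

```text
t: 23.05
tool_pos: [0.5655, -0.1128, 0.06]
tool_rot: [0.042, -3.141, -0.0]
contact_force: [-0.3, 1.3, -0.4]
opening: 0.0626
grip_force: 33.6
```

```bash
python3 p.py 567.2 -113.4 3 181.5
```

```text
t 23.1 pos [ 565.5 -112.8   60. ] yaw -178.5 q [-0.33  0.06  1.84  0.    1.24 -1.92] open 0.0626 F [-0.3  1.3 -0.4]
SPIN 0.0 shift(new) [-1.6 -0.6 57. ] shift(now) [-1.7 -0.7 57. ]
```

Emit:
servo_tool([
  [0.6,-1.7,-0.6,0,0],
  [0.6,0,0,30,0],
  [0.6,0,0,18,0],
  [0.6,0,0,5,0],
  [0.6,0,0,2,0],
  [0.6,0,0,1,0],
  [0.6,0,0,0,0],
])

```text
t: 23.92
tool_pos: [0.5682, -0.114, 0.0049]
tool_rot: [-0.04, 3.14, -0.001]
contact_force: [-0.1, 0.3, -0.4]
opening: 0.0628
grip_force: 33.6
```

Emit:
servo_tool([
  [0.8,0,0,0,0],
  [1,0,0,0,0],
  [1,0,0,0,0],
  [1,0,0,-20,0],
  [1,0,0,-50,0],
  [1,0,0,-17,0],
  [1,0,0,0,0],
  [1,0,0,0,0],
])

```text
t: 24.92
tool_pos: [0.5666, -0.1135, 0.0897]
tool_rot: [0.04, -3.139, -0.001]
contact_force: [-1.3, -0.7, 0.5]
opening: 0.0854
grip_force: 0.0
```

```bash
python3 - <<'E'
from p import *
seeboards(.048);plan(553.4,238,92,180-6.3)
E
```

```text
wrist
(array([322., 248.]), 567.1, -113.8, 103.2, 64.1, 1.5)
t 25.0 pos [ 566.3 -113.3   89.2] yaw -178.5 q [-0.33  0.03  1.82 -0.    1.29 -1.92] open 0.0852 F [-0.8  0.1 -0.1]
SPIN 7.8 shift(new) [ 51.4 347.8  -2.8] shift(now) [  3.9 351.6  -2.4]
```

Board 3 is placed at (567.1, -113.8). Two more to go.

Emit:
servo_tool([
  [1,0.5,44,0,0],
  [1,0.5,44,0,0],
  [1,0.5,44,0,0],
  [1,0.5,44,0,0],
  [1,0.5,44,0,0],
  [1,0.5,44,0,0],
  [1,0.5,44,0,0],
  [1,0.5,43.6,0,0],
  [1,0,0,0,7.8],
  [1,0,0,0,0],
  [1,0,0,0,0],
])

```text
t: 26.35
tool_pos: [0.554, 0.237, 0.0899]
tool_rot: [-0.171, -3.135, 0.001]
contact_force: [0.2, -0.5, 0.3]
opening: 0.0854
grip_force: 0.0
```

```bash
python3 - <<'E'
from p import *
seeboards();plan(553.4,238,-32,180-6.3)
E
```

```text
wrist
(array([347., 363.]), 671.6, 245.3, 82.7, 76.6, -88.9)
(array([326., 232.]), 553.1, 238.5, 103.3, 63.5, -6.3)
t 26.4 pos [554.2 236.9  90.2] yaw 173.7 q [ 0.28  0.09  1.76  0.    1.3  -1.18] open 0.0852 F [0.3 1.1 0.9]
SPIN 0.0 shift(new) [  1.    1.  122.2] shift(now) [  0.8   1.  122.2]
```

Emit:
servo_tool([
  [1,1.2,1.5,0,0],
  [1,0,0,45,0],
  [1,0,0,45,0],
  [1,0,0,24,0],
  [1,0,0,8,0],
  [1,0,0,0,0],
  [0.6,0,0,0,0],
  [0.6,0,0,0,0],
  [0.6,0,0,0,0],
  [0.6,0,0,0,0],
])

```text
t: 27.65
tool_pos: [0.5553, 0.2397, -0.0286]
tool_rot: [0.173, 3.133, 0.002]
contact_force: [-1.2, -1.2, 6.2]
opening: 0.062
grip_force: 32.8
```

```bash
python3 p.py 566 -113.4 80 181.5
```

```text
t 27.6 pos [555.3 239.7 -28.6] yaw 173.7 q [ 0.28  0.24  1.81 -0.    1.09 -1.18] open 0.062 F [-1.2 -1.2  6.2]
SPIN -7.8 shift(new) [  -1.5 -353.2 -108.6] shift(now) [ -49.9 -349.6 -108.9]
```

Emit:
servo_tool([
  [0.6,0,0,-49,0],
  [0.6,0,0,-60,0],
  [0.6,-6.4,-43.7,0,0],
  [0.6,-6.4,-43.7,0,0],
  [0.6,-6.4,-43.7,0,0],
  [0.6,-6.4,-43.7,0,0],
  [0.6,-6.4,-43.7,0,0],
  [0.6,-6.4,-43.7,0,0],
  [0.6,-6.4,-43.7,0,0],
  [0.6,-6.5,-43.7,0,0],
  [0.6,0,0,0,-7.8],
  [0.6,0,0,0,0],
])

```text
t: 29.15
tool_pos: [0.566, -0.1144, 0.0783]
tool_rot: [-0.036, 3.141, -0.0]
contact_force: [1.0, -0.1, -0.2]
opening: 0.0622
grip_force: 33.1
```

```bash
python3 p.py 568.2 -113.4 20 181.5
```

```text
t 29.1 pos [ 566.  -114.4   78.3] yaw -178.7 q [-0.33  0.04  1.83  0.    1.27 -1.92] open 0.0622 F [ 1.  -0.1 -0.2]
SPIN -0.2 shift(new) [-2.3  1.  58.3] shift(now) [-2.2  1.  58.3]
```

Emit:
servo_tool([
  [0.6,-2.2,1,0,0],
  [0.6,0,0,35,0],
  [0.6,0,0,16,0],
  [0.6,0,0,4,0],
  [0.6,0,0,2,0],
  [0.6,0,0,1,0],
  [0.6,0,0,0,0],
])

```text
t: 30.02
tool_pos: [0.5688, -0.1131, 0.0209]
tool_rot: [-0.04, 3.14, -0.001]
contact_force: [-0.3, -0.6, -1.1]
opening: 0.0621
grip_force: 33.2
```

Emit:
servo_tool([
  [0.6,0,0,1,0],
  [0.6,0,0,0,0],
])

```text
t: 30.28
tool_pos: [0.5686, -0.113, 0.0195]
tool_rot: [-0.04, 3.14, -0.0]
contact_force: [0.4, 1.0, 0.7]
opening: 0.0624
grip_force: 33.3
```

Emit:
servo_tool([
  [0.8,0,0,0,0],
  [1,0,0,0,0],
  [1,0,0,0,0],
  [1,0,0,-20,0],
  [1,0,0,-50,0],
  [1,0,0,0,0],
  [1,0,0,0,0],
])

```text
t: 31.15
tool_pos: [0.5686, -0.113, 0.0903]
tool_rot: [-0.04, 3.14, -0.001]
contact_force: [-0.3, -0.0, -0.9]
opening: 0.0852
grip_force: 0.0
```

```bash
python3 - <<'E'
from p import *
seeboards(.062);plan(681.5,93,90,180-11.5)
E
```

```text
wrist
(array([559., 339.]), 626.5, 57.0, 51.9, 45.6, 78.8)
(array([323., 249.]), 566.2, -112.7, 103.5, 63.8, 1.4)
t 31.2 pos [ 567.8 -112.7   89. ] yaw -178.5 q [-0.32  0.03  1.82 -0.    1.29 -1.92] open 0.0855 F [-0.1 -0.2  0.4]
SPIN 13.0 shift(new) [-70.4 224.3  -1. ] shift(now) [-118.9  202.8   -1.1]
```

Emit:
servo_tool([
  [1,-23.8,40.6,0,0],
  [1,-23.8,40.6,0,0],
  [1,-23.8,40.6,0,0],
  [1,-23.8,40.6,0,0],
  [1,-23.7,40.4,0,0],
  [1,0,0,0,6.5],
  [1,0,0,0,6.5],
  [1,0,0,0,0],
  [1,0,0,0,0],
])

```text
t: 32.33
tool_pos: [0.6812, 0.0928, 0.0881]
tool_rot: [-0.313, -3.124, 0.0]
contact_force: [-0.8, -0.7, 0.2]
opening: 0.0856
grip_force: 0.0
```

```bash
python3 - <<'E'
from p import *
seeboards();plan(681.5,93,-30,180-11.5)
E
```

```text
wrist
(array([324., 234.]), 681.5, 93.8, 103.0, 63.3, -11.5)
(array([519., 190.]), 675.5, 244.9, 83.0, 81.7, 79.7)
t 32.4 pos [681.4  92.7  88.4] yaw 168.5 q [ 0.03  0.28  1.54 -0.    1.32 -1.34] open 0.0855 F [ 0.1 -0.6 -0.2]
SPIN 0.0 shift(new) [-1.000e-01  3.000e-01  1.184e+02] shift(now) [ -0.2   0.4 118.4]
```

Emit:
servo_tool([
  [1,0,1,0,0],
  [1,0,0,45,0],
  [1,0,0,45,0],
  [1,0,0,20,0],
  [1,0,0,6,0],
  [1,0,0,0,0],
  [0.6,0,0,0,0],
  [0.6,0,0,0,0],
  [0.6,0,0,0,0],
  [0.6,0,0,0,0],
])

```text
t: 33.62
tool_pos: [0.6844, 0.0938, -0.0237]
tool_rot: [0.315, 3.121, 0.0]
contact_force: [-1.0, -0.8, 6.3]
opening: 0.0514
grip_force: 3.1
```

```bash
python3 p.py 565.8 -113.2 90 181.5
```

```text
t 33.6 pos [684.4  93.8 -23.7] yaw 168.5 q [ 0.03  0.41  1.59 -0.    1.14 -1.34] open 0.0514 F [-1.  -0.8  6.3]
SPIN -13.0 shift(new) [ 124.  -203.8 -113.7] shift(now) [  74.3 -226.4 -114.2]
```

The fingers slipped onto the top of the board (opening 51 mm), so they need to go deeper, to about -37. Lift, open and re-measure.

Emit:
servo_tool([
  [0.6,0,0,-20,0],
  [1,0,0,-40,0],
  [1,0,0,-56,0],
  [1,0,0,0,0],
  [1,0,0,0,0],
  [1,0,0,0,0],
])

```text
t: 34.38
tool_pos: [0.6807, 0.0939, 0.0873]
tool_rot: [-0.315, -3.123, 0.001]
contact_force: [-0.2, -0.1, -0.8]
opening: 0.0854
grip_force: 0.0
```

```bash
python3 - <<'E'
from p import *
seeboards();plan(681.5,93.8,-37,180-11.5)
E
```

```text
wrist
(array([324., 236.]), 681.2, 93.9, 102.8, 63.2, -11.5)
(array([519., 191.]), 675.6, 245.0, 82.7, 82.7, 56.8)
t 34.4 pos [680.7  93.8  87.1] yaw 168.5 q [ 0.03  0.28  1.55  0.    1.32 -1.34] open 0.0855 F [ 0.6 -0.1 -0.8]
SPIN -0.0 shift(new) [-8.000e-01  1.000e-01  1.241e+02] shift(now) [ -1.2   0.2 124.1]
```

Emit:
servo_tool([
  [1,-0.8,0,0,0],
  [1,0,0,45,0],
  [1,0,0,45,0],
  [1,0,0,24,0],
  [1,0,0,7,0],
  [1,0,0,3,0],
  [1,0,0,0,0],
  [0.6,0,0,0,0],
  [0.6,0,0,0,0],
  [0.6,0,0,0,0],
  [0.6,0,0,0,0],
])

```text
t: 35.8
tool_pos: [0.6842, 0.0938, -0.0331]
tool_rot: [0.315, 3.123, 0.001]
contact_force: [-0.7, 0.4, 6.1]
opening: 0.0631
grip_force: 33.9
```

```bash
python3 p.py 565.8 -113.2 90 181.5
```

```text
t 35.8 pos [684.2  93.8 -33.1] yaw 168.5 q [ 0.03  0.42  1.59  0.    1.13 -1.34] open 0.0631 F [-0.7  0.4  6.1]
SPIN -13.0 shift(new) [ 123.7 -203.8 -123.1] shift(now) [  74.3 -226.4 -123.4]
```

Emit:
servo_tool([
  [0.6,0,0,-30,0],
  [0.6,0,0,-45,0],
  [0.6,0,0,-50,0],
  [0.6,12,-37.6,0,0],
  [0.6,12,-37.6,0,0],
  [0.6,12,-37.6,0,0],
  [0.6,12,-37.6,0,0],
  [0.6,12,-37.7,0,0],
  [0.6,11.6,-37.7,0,0],
  [0.6,0,0,0,-6.5],
  [0.6,0,0,0,-6.5],
  [0.6,0,0,0,0],
])

```text
t: 37.3
tool_pos: [0.5671, -0.1132, 0.0897]
tool_rot: [0.038, -3.141, -0.0]
contact_force: [-0.9, -0.4, 0.2]
opening: 0.0632
grip_force: 33.3
```

```bash
python3 p.py 568.6 -113.2 30 181.5
```

```text
t 37.3 pos [ 567.1 -113.2   89.7] yaw -178.6 q [-0.33  0.03  1.82 -0.    1.29 -1.92] open 0.0632 F [-0.9 -0.4  0.2]
SPIN -0.1 shift(new) [-1.5 -0.  59.7] shift(now) [-1.6 -0.  59.7]
```

Emit:
servo_tool([
  [0.6,-1.2,0,0,0],
  [0.6,0,0,35,0],
  [0.6,0,0,18,0],
  [0.6,0,0,4,0],
  [0.6,0,0,1.5,0],
  [0.6,0,0,1,0],
  [0.6,0,0,0,0],
])

```text
t: 38.17
tool_pos: [0.5694, -0.1134, 0.0315]
tool_rot: [-0.04, 3.14, -0.001]
contact_force: [-0.9, -0.3, -0.8]
opening: 0.0631
grip_force: 33.3
```

Emit:
servo_tool([
  [0.6,0,0,1,0],
  [0.6,0,0,0,0],
])

```text
t: 38.42
tool_pos: [0.5688, -0.1132, 0.0297]
tool_rot: [-0.04, 3.141, -0.0]
contact_force: [0.2, 0.3, -0.2]
opening: 0.0627
grip_force: 33.3
```

Release, rise to z of about 100 and check.

Emit:
servo_tool([
  [0.6,0,0,1,0],
  [0.8,0,0,0,0],
  [1,0,0,0,0],
  [1,0,0,0,0],
  [1,0,0,-20,0],
  [1,0,0,-55,0],
  [1,0,0,-30,0],
  [1,0,0,0,0],
  [1,0,0,0,0],
])

```text
t: 39.55
tool_pos: [0.5684, -0.113, 0.1334]
tool_rot: [0.04, -3.141, -0.0]
contact_force: [0.6, 0.5, -0.5]
opening: 0.0857
grip_force: 0.0
```

```bash
python3 - <<'E'
from p import *
im=seeboards(.076);cv2.imwrite('pics/b5.png',im)
seeboards(.014,'top',250)
t=get_image('top')[:,:,::-1];C=cam('top')
O=ortho(t,C,.44,.39,.026,(.08,.08),2500)
cv2.imwrite('pics/pl.png',np.hstack([O,cv2.resize(im[60:440,180:480],(355,400))[:400]]) if O.shape[0]==400 else O)
plan(439,388,110,180)
E
```

```text
wrist
(array([323., 235.]), 564.4, -113.1, 108.0, 64.6, 1.9)
top
(array([200., 308.]), 421.4, 245.0, 90.8, 87.4, -84.8)
(array([217., 202.]), 674.9, 240.4, 83.1, 82.6, 52.4)
t 39.7 pos [ 567.6 -112.8  131.8] yaw -178.5 q [-0.32 -0.01  1.78 -0.    1.37 -1.92] open 0.0856 F [-1.5 -0.4 -0.5]
SPIN 1.5 shift(new) [128.6 500.8  21.8] shift(now) [115.7 503.9  22.7]
```

View pics/pl.png

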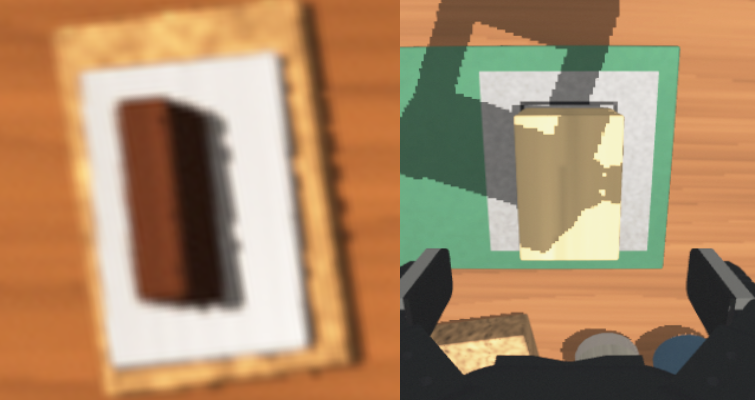

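The pile is square in the wrist view. The plate's corners, rectified at 0.4 mm/px, are (82,72), (278,55), (308,347) and (112,367), which gives a plate centre of about (0.436, 0.396) and yaw about +5.8°. Move over it and measure more closely.

Emit:
servo_tool([
  [0.8,9.9,42.6,0,0],
  [0.8,9.9,42.6,0,0],
  [0.8,9.9,42.6,0,0],
  [0.8,9.9,42.6,0,0],
  [0.8,9.9,42.6,0,0],
  [0.8,9.9,42.6,0,0],
  [0.8,9.9,42.6,0,0],
  [0.8,9.9,42.6,0,0],
  [0.8,9.9,42.6,0,0],
  [0.8,9.9,42.6,0,0],
  [0.8,9.9,42.6,0,0],
  [0.8,9.9,42.6,0,-4.3],
])

```text
t: 41.2
tool_pos: [0.4357, 0.3957, 0.1321]
tool_rot: [0.161, -3.135, 0.002]
contact_force: [0.6, 0.0, 0.3]
opening: 0.0682
grip_force: 0.0
```

Emit:
servo_tool([
  [0.8,0,0,0,0],
  [0.8,0,0,0,0],
])

```text
t: 41.45
tool_pos: [0.4365, 0.3941, 0.1324]
tool_rot: [0.157, -3.136, 0.002]
contact_force: [-0.3, -0.9, 0.7]
opening: 0.0685
grip_force: 0.0
```

```bash
python3 - <<'E'
from p import *
C=cam('wrist');im=get_image('wrist')[:,:,::-1]
print(np.round(C[3],3))
O=np.hstack([ortho(im,C,.436,.395,z,(.09,.08),2500) for z in(.016,.07)])
cv2.imwrite('pics/pl2.png',O);print(O.shape)
plan(436,395,60,185.8)
E
```

```text
[-0.348 -0.472  0.184]
(450, 800, 3)
t 41.5 pos [436.7 393.8 132.7] yaw -174.3 q [ 0.61  0.01  1.76 -0.    1.37 -1.06] open 0.0685 F [0.2 0.  0.1]
SPIN -0.1 shift(new) [ 0.6  1.3 72.7] shift(now) [ 0.5  1.4 72.7]
```

View pics/pl2.png

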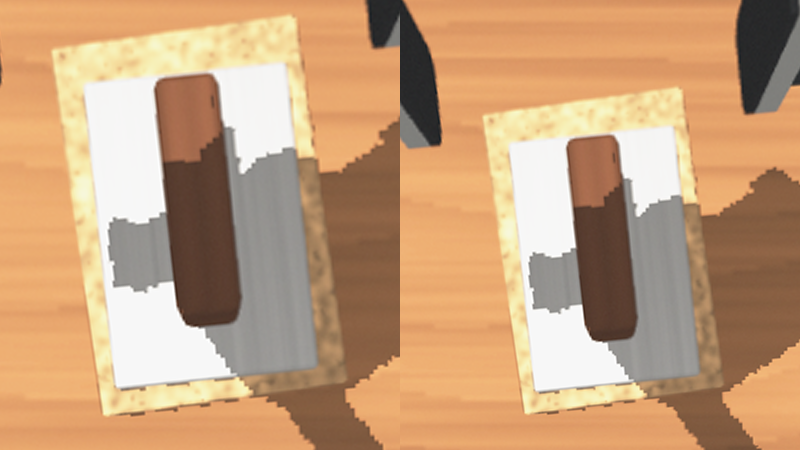

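Rectified at 16 mm (left), the cork corners give a stand centre of about (0.440, 0.395) with yaw 8°. At 70 mm (right), the grip bar is centred at about (0.432, 0.3946) with yaw 6.1°.

Emit:
servo_tool([
  [0.8,4.5,0.6,0,-0.3],
  [0.8,0,0,40,0],
  [0.8,0,0,40,0],
  [0.8,0,0,25,0],
  [0.8,0,0,17,0],
  [0.8,0,0,0,0],
  [0.2,0,0,0,0],
  [0,0,0,0,0],
  [0,0,0,0,0],
  [0,0,0,0,0],
  [0,0,0,0,0],
  [0,0,0,0,0],
], force=90)

```text
t: 43.0
tool_pos: [0.4334, 0.3954, 0.0133]
tool_rot: [-0.166, 3.135, 0.001]
contact_force: [-1.7, -0.8, 6.9]
opening: 0.0204
grip_force: 91.5
```

```bash
python3 p.py 566 -113.2 120 181.5
```

```text
t 43.0 pos [433.4 395.4  13.3] yaw -173.9 q [ 0.61  0.14  1.84 -0.    1.16 -1.06] open 0.0204 F [-1.7 -0.8  6.9]
SPIN 4.6 shift(new) [-119.2 -511.9 -106.7] shift(now) [ -78.2 -519.7 -106.8]
```

Emit:
servo_tool([
  [0,0,0,-10,0],
  [0,0,0,-20,0],
  [0,0,0,-40,0],
  [0,0,0,-40,0],
  [0,0,0,0,0],
  [0,0,0,0,0],
])

```text
t: 43.75
tool_pos: [0.4313, 0.3943, 0.1199]
tool_rot: [0.166, -3.135, 0.002]
contact_force: [-1.0, -0.5, -6.2]
opening: 0.0201
grip_force: 90.1
```

Emit:
servo_tool([
  [0,-3,-20,0,0],
  [0,-6.6,-44,0,0],
  [0,-6.6,-44,0,0],
  [0,-6.6,-44,0,0],
  [0,-6.6,-44,0,0],
  [0,-6.6,-44,0,0],
  [0,-6.6,-44,0,0],
  [0,-6.6,-44,0,0],
  [0,-6.6,-44,0,0],
  [0,-6.6,-44,0,0],
  [0,-6.6,-44,0,0],
  [0,-6.6,-44,0,0],
])

```text
t: 45.25
tool_pos: [0.559, -0.1001, 0.1191]
tool_rot: [0.165, -3.133, -0.002]
contact_force: [0.1, 1.0, -5.2]
opening: 0.0203
grip_force: 90.0
```

Emit:
servo_tool([
  [0,-3.5,-15.7,0,0],
  [0,0,0,0,4.6],
  [0,0,0,0,0],
  [0,0,0,0,0],
])

```text
t: 45.75
tool_pos: [0.5651, -0.113, 0.1206]
tool_rot: [0.043, -3.14, -0.001]
contact_force: [0.5, 0.0, -5.9]
opening: 0.0202
grip_force: 90.3
```

```bash
python3 - <<'E'
from p import *
plan(567,-113.2,74,181.5)
C=cam('wrist');im=get_image('wrist')[:,:,::-1]
o=get_obs()['tool_pos'];zu=o[2]+.0027
O=ortho(im,C,.566,-.113,zu+.01,(.09,.08),2500)
P=ortho(im,C,.566,-.113,.006,(.09,.08),2500)
cv2.imwrite('pics/pl3.png',np.hstack([O,P]))
E
```

```text
t 45.8 pos [ 565.1 -113.   120.6] yaw -178.4 q [-0.33 -0.    1.8   0.    1.35 -1.92] open 0.0202 F [ 0.5  0.  -5.9]
SPIN 0.1 shift(new) [-1.8 -0.2 46.6] shift(now) [-1.9 -0.3 46.6]
```

View pics/pl3.png

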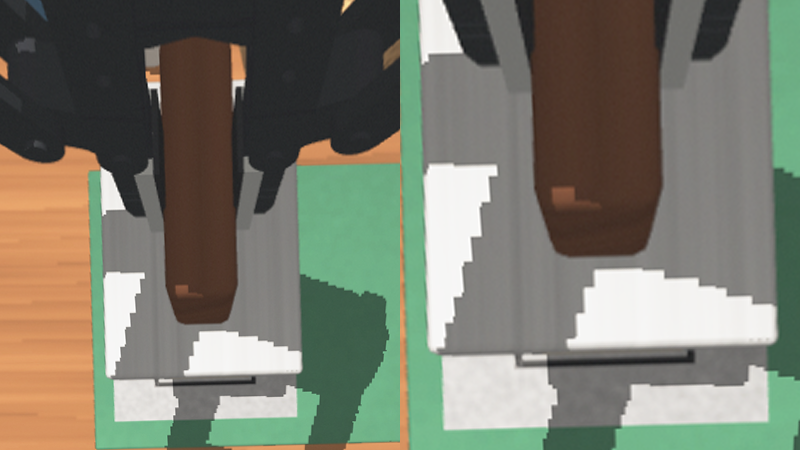

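The held plate is centred at about (0.566, -0.1136) with yaw about 2°, right over the pile. Lower it gently.

Emit:
servo_tool([
  [0,0,0,20,0],
  [0,0,0,15,0],
  [0,0,0,5,0],
  [0,0,0,2,0],
  [0,0,0,1,0],
  [0,0,0,1,0],
  [0,0,0,0,0],
])

```text
t: 46.68
tool_pos: [0.5662, -0.1136, 0.078]
tool_rot: [-0.04, 3.141, -0.0]
contact_force: [0.0, -0.2, -6.2]
opening: 0.0202
grip_force: 90.2
```

Emit:
servo_tool([
  [0,0,0,1,0],
  [0,0,0,1,0],
  [0,0,0,0,0],
])

```text
t: 47.05
tool_pos: [0.5658, -0.1134, 0.0754]
tool_rot: [0.04, -3.141, -0.0]
contact_force: [-0.5, -0.4, -6.5]
opening: 0.02
grip_force: 90.2
```

Emit:
servo_tool([
  [0,0,0,1,0],
  [0,0,0,0,0],
])

```text
t: 47.3
tool_pos: [0.5659, -0.1134, 0.0745]
tool_rot: [0.04, -3.141, -0.0]
contact_force: [-0.6, -0.7, -6.2]
opening: 0.0202
grip_force: 90.2
```

Emit:
servo_tool([
  [0,0,0,1,0],
  [0,0,0,0,0],
])

```text
t: 47.55
tool_pos: [0.5659, -0.1134, 0.0735]
tool_rot: [0.04, -3.141, -0.0]
contact_force: [0.1, 0.2, -6.3]
opening: 0.0201
grip_force: 90.2
```

Emit:
servo_tool([
  [0,0,0,0.7,0],
  [0,0,0,0,0],
])

```text
t: 47.8
tool_pos: [0.5661, -0.1135, 0.0734]
tool_rot: [-0.04, 3.141, -0.0]
contact_force: [-0.7, 0.0, -2.8]
opening: 0.0203
grip_force: 90.7
```

Emit:
servo_tool([
  [0,0,0,0.5,0],
  [0.3,0,0,0,0],
  [0.6,0,0,0,0],
  [0.6,0,0,0,0],
  [0.6,0,0,0,0],
  [0.6,0,0,-25,0],
  [0.6,0,0,-50,0],
  [0.6,0,0,0,0],
  [0.6,0,0,0,0],
])

```text
t: 48.92
tool_pos: [0.5659, -0.1134, 0.1473]
tool_rot: [-0.04, 3.141, -0.0]
contact_force: [-1.2, 0.5, -0.4]
opening: 0.0513
grip_force: 0.0
```

```bash
python3 - <<'E'
from p import *
plan(464,-316,130,271.5);plan(464,-316,130,91.5)
im=get_image('wrist')[:,:,::-1];C=cam('wrist')
O=ortho(im,C,.566,-.113,.086,(.09,.08),2500)
m=cv2.inRange(cv2.cvtColor(im,cv2.COLOR_BGR2HSV),(0,0,225),(180,40,255))
print(rects(m,.086,C,3000))
s=get_image('scene')[:,:,::-1]
t=get_image('top')[:,:,::-1];P=ortho(t,cam('top'),.48,-.31,.077,(.09,.07),2500)
cv2.imwrite('pics/pl4.png',np.hstack([O,P]))
E
```

```text
t 48.9 pos [ 565.9 -113.4  147.3] yaw -178.5 q [-0.33 -0.03  1.78 -0.    1.39 -1.92] open 0.0513 F [-1.2  0.5 -0.4]
SPIN -90.0 shift(new) [199.8 107.2  17.3] shift(now) [ 107.  -199.9   17.3]
t 48.9 pos [ 565.9 -113.4  147.3] yaw -178.5 q [-0.33 -0.03  1.78 -0.    1.39 -1.92] open 0.0513 F [-1.2  0.5 -0.4]
SPIN 90.0 shift(new) [-199.8 -107.2   17.3] shift(now) [ 107.  -199.9   17.3]
[(array([ 81., 248.]), 576.2, -293.5, 108.7, 45.6, 1.5)]
```

View pics/pl4.png

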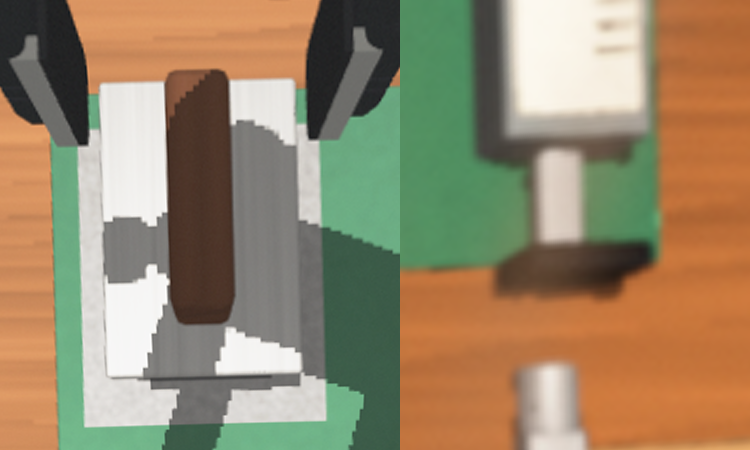

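The plate is released and centred at about (564.8, -113.3) on the pile. Geometry puts the paddle top at about (0.466, -0.315), and the right-hand picture agrees. The mallet head lies in front of it, so I'll check the clearance, then approach with a quarter turn.

Emit:
servo_tool([
  [0.45,21.1,-40,0,0],
  [0.45,21.1,-40,0,0],
  [0.45,21.1,-40,0,0],
  [0.45,21.1,-40,0,0],
  [0.45,21.1,-39.5,0,0],
  [0.45,0,0,0,10],
  [0.45,0,0,0,10],
  [0.45,0,0,0,10],
  [0.45,0,0,0,10],
  [0.45,0,0,0,10],
  [0.45,0,0,0,10],
  [0.45,0,0,0,10],
])

```text
t: 50.58
tool_pos: [0.4649, -0.315, 0.1458]
tool_rot: [-1.775, -2.589, -0.001]
contact_force: [-0.3, -0.2, -0.8]
opening: 0.0384
grip_force: 0.0
```

Emit:
servo_tool([
  [0.45,0,0,0,10],
  [0.45,0,0,0,10],
  [0.45,0,0,0,0],
  [0.45,0,0,0,0],
  [0.45,0,0,0,0],
])

```text
t: 51.2
tool_pos: [0.4655, -0.3155, 0.1471]
tool_rot: [-2.191, -2.251, 0.0]
contact_force: [-0.2, 0.3, 0.5]
opening: 0.0384
grip_force: 0.0
```

```bash
python3 - <<'E'
from p import *
plan(465.7,-316,14,91.5)
C=cam('top')
for z in(.005,.02): print('mallet head',w([[451,328],[451,366]],z,C).round(3).tolist())
C=cam('wrist');im=get_image('wrist')[:,:,::-1]
O=np.hstack([ortho(im,C,.45,-.316,z,(.09,.07),2500) for z in(.077,.015)])
cv2.imwrite('pics/pad.png',O)
E
```

```text
t 51.2 pos [ 465.5 -315.5  147.1] yaw 91.5 q [-0.73 -0.06  1.81 -0.    1.39 -0.75] open 0.0384 F [-0.2  0.3  0.5]
SPIN 0.0 shift(new) [ -0.5   0.2 133.1] shift(now) [ -0.5   0.3 133.1]
mallet head [[0.426, -0.321], [0.343, -0.323]]
mallet head [[0.425, -0.317], [0.342, -0.319]]
```

View pics/pad.png

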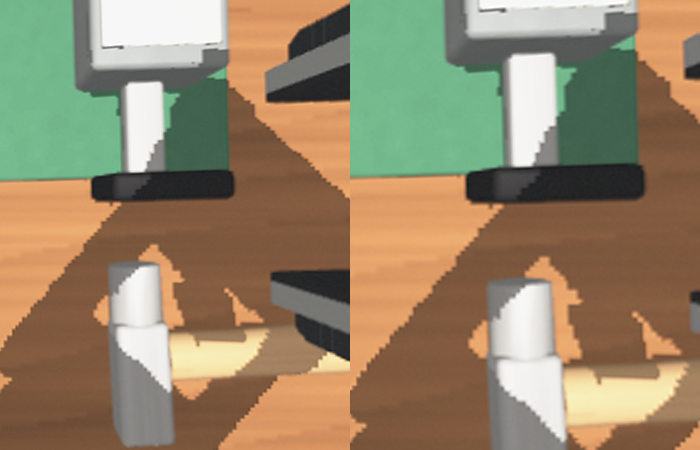

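The paddle top is centred at about (0.4656, -0.311). The mallet head starts near x = 0.427, so pulling 50 mm may nudge it by about 16 mm, within the 40 mm allowed. Descend with the fingers astride the paddle.

Emit:
servo_tool([
  [0.45,3.5,0,40,0],
  [0.45,0,0,40,0],
  [0.45,0,0,30,0],
  [0.45,0,0,18,0],
  [0.45,0,0,0,0],
  [0.1,0,0,0,0],
  [0,0,0,0,0],
  [0,0,0,0,0],
  [0,0,0,0,0],
], force=60)

```text
t: 52.38
tool_pos: [0.4672, -0.3131, 0.0214]
tool_rot: [2.19, 2.247, 0.001]
contact_force: [3.7, 0.1, 5.7]
opening: 0.0106
grip_force: 60.5
```

```bash
python3 p.py 415.5 -313 20 91.5
```

```text
t 52.4 pos [ 467.2 -313.1   21.4] yaw 91.5 q [-0.72  0.08  1.9   0.    1.16 -0.75] open 0.0106 F [3.7 0.1 5.7]
SPIN -0.0 shift(new) [  1.5 -51.7   1.4] shift(now) [  1.4 -51.7   1.2]
```

Emit:
servo_tool([
  [0,0,-4,0,0],
  [0,0,-5,0,0],
  [0,0,-5,0,0],
  [0,0,-5,0,0],
  [0,0,-5,0,0],
  [0,0,-5,0,0],
  [0,0,-5,0,0],
  [0,0,-5,0,0],
  [0,0,-5,0,0],
  [0,0,-4,0,0],
  [0,0,-2,0,0],
  [0,0,0,0,0],
])

```text
t: 53.88
tool_pos: [0.4188, -0.3144, 0.0214]
tool_rot: [2.188, 2.244, 0.005]
contact_force: [9.5, 0.1, 3.1]
opening: 0.0107
grip_force: 60.1
```

```bash
python3 - <<'E'
from p import *
plan(417,-313,20,91.5)
t=get_image('top')[:,:,::-1]
c=cv2.imread('pics/top0.png')
f=lambda a:cv2.resize(a[205:320,430:480],None,fx=5,fy=5,interpolation=2)
cv2.imwrite('pics/ga.png',np.hstack([f(c),f(t)]))
E
```

```text
t 53.9 pos [ 418.8 -314.4   21.4] yaw 91.4 q [-0.79 -0.02  1.99  0.    1.16 -0.81] open 0.0107 F [9.5 0.1 3.1]
SPIN -0.1 shift(new) [ 1.5 -1.8  1.4] shift(now) [ 1.5 -1.8  1.4]
```

View pics/ga.png

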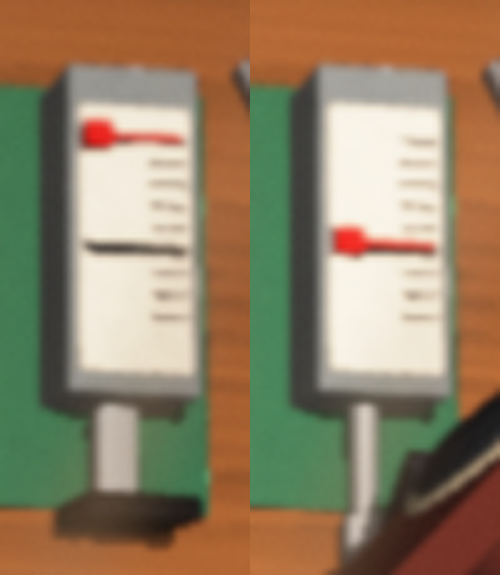

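The pointer's tip is at (432,247) against the broad line's expected 250, so the gauge stands at about 48.5 mm. That agrees with the 48.4 mm of tool travel. Pull 1.5 mm more and hold.

Emit:
servo_tool([
  [0,0,-1.5,0,0],
  [0,0,0,0,0],
  [0,0,0,0,0],
  [0,0,0,0,0],
  [0,0,0,0,0],
  [0,0,0,0,0],
  [0,0,0,0,0],
  [0,0,0,0,0],
  [0,0,0,0,0],
  [0,0,0,0,0],
  [0,0,0,0,0],
  [0,0,0,0,0],
])

```text
t: 55.42
tool_pos: [0.4175, -0.3144, 0.0214]
tool_rot: [2.188, 2.244, 0.005]
contact_force: [11.9, -0.1, 2.2]
opening: 0.0109
grip_force: 60.0
```

Emit:
servo_tool([
  [0,0,0,0,0],
  [0,0,0,0,0],
  [0,0,0,0,0],
  [0,0,0,0,0],
  [0,0,0,0,0],
  [0,0,0,0,0],
])

```text
t: 56.18
tool_pos: [0.4175, -0.3144, 0.0214]
tool_rot: [2.188, 2.244, 0.005]
contact_force: [10.6, 1.2, 2.7]
opening: 0.0108
grip_force: 60.0
```

Held for 2.2 s. Guide it home, then open, wait and rise.

Emit:
servo_tool([
  [0,0,6,0,0],
  [0,0,7,0,0],
  [0,0,7,0,0],
  [0,0,7,0,0],
  [0,0,7,0,0],
  [0,0,7,0,0],
  [0,0,5,0,0],
  [0,0,3,0,0],
  [0,0,1,0,0],
  [0,0,0,0,0],
  [0.3,0,0,0,0],
  [0.45,0,0,0,0],
])

```text
t: 57.68
tool_pos: [0.4627, -0.3115, 0.0184]
tool_rot: [-2.191, -2.248, 0.001]
contact_force: [0.2, -0.0, 0.6]
opening: 0.0385
grip_force: 0.0
```

Emit:
servo_tool([
  [0.45,0,0,0,0],
  [0.45,0,0,0,0],
  [0.45,0,0,-20,0],
  [0.45,0,0,-50,0],
  [0.45,0,0,-60,0],
  [0.45,0,0,0,0],
  [0.45,0,0,0,0],
])

```text
t: 58.55
tool_pos: [0.4642, -0.3123, 0.1506]
tool_rot: [2.192, 2.249, 0.0]
contact_force: [-0.4, 0.2, -0.2]
opening: 0.0384
grip_force: 0.0
```

```bash
python3 - <<'E'
from p import *
plan(567,-113.4,150,181.5)
t=get_image('top')[:,:,::-1];h=cv2.cvtColor(t,cv2.COLOR_BGR2HSV);h0=cv2.cvtColor(cv2.imread('pics/top0.png'),cv2.COLOR_BGR2HSV)
for a in(h0,h):
    m=(cv2.inRange(a,(0,150,150),(8,255,255))|cv2.inRange(a,(172,150,150),(180,255,255)))[210:290,435:475];y,x=np.nonzero(m);print('pointer',x.mean()+435,y.mean()+210)
for n,a in(('t0',cv2.imread('pics/top0.png')),('t1',t)):
    g=cv2.cvtColor(a,cv2.COLOR_BGR2GRAY)[322:372,440:565];np.save(n,g)
a,b=np.load('t0.npy'),np.load('t1.npy');r=cv2.matchTemplate(b,a[8:-8,8:-8],5);print('mallet shift px',np.subtract(cv2.minMaxLoc(r)[3],8))
E
```

```text
t 58.5 pos [ 464.2 -312.3  150.6] yaw 91.5 q [-0.73 -0.07  1.81 -0.    1.4  -0.75] open 0.0384 F [-0.4  0.2 -0.2]
SPIN -90.0 shift(new) [-108.   196.2    0.6] shift(now) [196.2 107.9   0.5]
pointer 449.82758620689657 231.3448275862069
pointer 449.6296296296296 231.40740740740742
mallet shift px [2 1]
```

The gauge is home again and the mallet hardly moved. Back to the plate.

Emit:
servo_tool([
  [0.8,0,0,0,-10],
  [0.8,0,0,0,-10],
  [0.8,0,0,0,-10],
  [0.8,0,0,0,-10],
  [0.8,0,0,0,-10],
  [0.8,0,0,0,-10],
  [0.8,0,0,0,-10],
  [0.8,0,0,0,-10],
  [0.8,0,0,0,-10],
])

```text
t: 59.72
tool_pos: [0.4629, -0.3112, 0.147]
tool_rot: [0.049, -3.138, -0.005]
contact_force: [-0.6, -0.7, 0.0]
opening: 0.0686
grip_force: 0.0
```

Emit:
servo_tool([
  [0.8,-21.6,39.2,0,0],
  [0.8,-21.6,39.2,0,0],
  [0.8,-21.6,39.2,0,0],
  [0.8,-21.6,39.2,0,0],
  [0.8,-21.6,39.2,0,0],
  [0.8,0,0,0,0],
  [0.8,0,0,0,0],
])

```text
t: 60.6
tool_pos: [0.5659, -0.1134, 0.1478]
tool_rot: [0.041, -3.138, -0.001]
contact_force: [0.3, 0.8, -0.5]
opening: 0.0681
grip_force: 0.0
```

```bash
python3 - <<'E'
from p import *
plan(566,-113.4,74,181.5)
C=cam('wrist');im=get_image('wrist')[:,:,::-1];h=cv2.cvtColor(im,cv2.COLOR_BGR2HSV)
m=cv2.inRange(h,(0,80,20),(14,255,150));m=cv2.morphologyEx(m,cv2.MORPH_OPEN,np.ones((5,5)))
print('bar',*rects(m,.130,C,2000),sep='\n')
seeboards(.076,'top',150)
E
```

```text
t 60.6 pos [ 565.9 -113.4  147.8] yaw -178.5 q [-0.33 -0.02  1.77 -0.    1.4  -1.92] open 0.0681 F [ 0.3  0.8 -0.5]
SPIN -0.0 shift(new) [-0.1 -0.  73.8] shift(now) [-0.3 -0.1 73.8]
bar
(array([322., 256.]), 562.8, -113.4, 82.8, 20.7, 1.5)
(array([289.,  54.]), 450.7, -135.3, 84.8, 52.3, -88.6)
top
(array([200., 308.]), 416.2, 229.9, 85.7, 82.5, -84.8)
(array([217., 202.]), 655.3, 226.3, 78.8, 77.5, -85.2)
```

Emit:
servo_tool([
  [0.8,0,0,40,0],
  [0.8,0,0,24,0],
  [0.8,0,0,10,0],
  [0.8,0,0,0,0],
  [0.2,0,0,0,0],
  [0,0,0,0,0],
  [0,0,0,0,0],
  [0,0,0,0,0],
  [0,0,0,0,0],
  [0,0,0,0,0],
], force=90)

```text
t: 61.95
tool_pos: [0.5678, -0.1136, 0.0769]
tool_rot: [-0.04, 3.139, -0.001]
contact_force: [-1.1, 0.8, 5.9]
opening: 0.0201
grip_force: 89.8
```

Emit:
servo_tool([
  [0,0,0,-6,0],
  [0,0,0,-15,0],
  [0,0,0,-30,0],
  [0,0,0,0,0],
])

```text
t: 62.45
tool_pos: [0.5689, -0.1141, 0.1295]
tool_rot: [-0.04, 3.136, -0.003]
contact_force: [0.9, 0.4, -5.8]
opening: 0.0203
grip_force: 88.8
```

```bash
python3 p.py 441.2 395.3 125 188
```

```text
t 62.5 pos [ 568.9 -114.1  129.5] yaw -178.5 q [-0.33 -0.01  1.79 -0.    1.35 -1.92] open 0.0203 F [ 0.9  0.4 -5.8]
SPIN -6.5 shift(new) [ 55.6 522.2   4.5] shift(now) [114.7 512.5   2.7]
```

Emit:
servo_tool([
  [0,9.4,42.7,0,0],
  [0,9.4,42.7,0,0],
  [0,9.4,42.7,0,0],
  [0,9.4,42.7,0,0],
  [0,9.4,42.7,0,0],
  [0,9.4,42.7,0,0],
  [0,9.4,42.7,0,0],
  [0,9.4,42.7,0,0],
  [0,9.4,42.7,0,0],
  [0,9.4,42.7,0,0],
  [0,9.4,42.7,0,0],
  [0,9.4,42.7,0,0],
])

```text
t: 63.95
tool_pos: [0.4397, 0.3967, 0.1245]
tool_rot: [0.04, -3.139, 0.002]
contact_force: [0.8, -0.2, -5.3]
opening: 0.02
grip_force: 89.3
```

Emit:
servo_tool([
  [0,0,0,0,-6.5],
  [0,0,0,0,0],
  [0,0,0,40,0],
  [0,0,0,40,0],
  [0,0,0,20,0],
  [0,0,0,0,0],
])

```text
t: 64.7
tool_pos: [0.4397, 0.3945, 0.0241]
tool_rot: [0.216, -3.13, 0.004]
contact_force: [0.2, -0.8, -4.8]
opening: 0.0202
grip_force: 89.8
```

```bash
python3 p.py 443 395.3 17 188
```

```text
t 64.7 pos [439.7 394.5  24.1] yaw -172.1 q [ 0.61  0.14  1.82 -0.    1.18 -1.1 ] open 0.0202 F [ 0.2 -0.8 -4.8]
SPIN -0.1 shift(new) [-3.4  0.4  7.1] shift(now) [-3.4  0.4  7.1]
```

Emit:
servo_tool([
  [0,-3.2,0.4,0,0],
  [0,0,0,4,0],
  [0,0,0,2,0],
  [0,0,0,0,0],
])

```text
t: 65.2
tool_pos: [0.4441, 0.3967, 0.0205]
tool_rot: [0.218, -3.134, 0.0]
contact_force: [-0.4, 0.5, -7.1]
opening: 0.0197
grip_force: 89.9
```

Emit:
servo_tool([
  [0,0,0,1,0],
  [0,0,0,0,0],
])

```text
t: 65.45
tool_pos: [0.4441, 0.3967, 0.0193]
tool_rot: [0.218, -3.134, 0.0]
contact_force: [-0.1, -0.2, -5.6]
opening: 0.0198
grip_force: 89.9
```

Emit:
servo_tool([
  [0,0,0,1,0],
  [0,0,0,0,0],
])

```text
t: 65.7
tool_pos: [0.4441, 0.3967, 0.0183]
tool_rot: [0.218, -3.134, 0.0]
contact_force: [0.1, 0.4, -6.6]
opening: 0.0199
grip_force: 89.9
```

Emit:
servo_tool([
  [0,0,0,1,0],
  [0,0,0,0,0],
])

```text
t: 65.95
tool_pos: [0.4441, 0.3967, 0.0173]
tool_rot: [0.218, -3.134, 0.0]
contact_force: [0.9, -0.2, -6.2]
opening: 0.0204
grip_force: 89.9
```

Emit:
servo_tool([
  [0,0,0,0.7,0],
  [0,0,0,0,0],
])

```text
t: 66.2
tool_pos: [0.4443, 0.3968, 0.017]
tool_rot: [-0.218, 3.134, 0.0]
contact_force: [-0.2, -0.3, -3.9]
opening: 0.0197
grip_force: 90.2
```

Emit:
servo_tool([
  [0,0,0,0.7,0],
  [0,0,0,0,0],
])

```text
t: 66.45
tool_pos: [0.4442, 0.3968, 0.0169]
tool_rot: [0.218, -3.134, 0.0]
contact_force: [-5.1, -2.5, 2.3]
opening: 0.0201
grip_force: 91.1
```

Seated. Release, rise, check the plate, then look at the pile.

Emit:
servo_tool([
  [0.3,0,0,0,0],
  [0.6,0,0,0,0],
  [0.6,0,0,0,0],
  [0.6,0,0,0,0],
  [0.6,0,0,-25,0],
  [0.6,0,0,-50,0],
  [0.6,0,0,-50,0],
  [0.6,0,0,0,0],
  [0.6,0,0,0,0],
])

```text
t: 67.58
tool_pos: [0.444, 0.3966, 0.1406]
tool_rot: [0.218, -3.134, 0.0]
contact_force: [0.5, -0.4, 0.5]
opening: 0.0512
grip_force: 0.0
```

```bash
python3 - <<'E'
from p import *
plan(567,-113.4,135,181.5)
C=cam('wrist');im=get_image('wrist')[:,:,::-1]
a=ortho(im,C,.440,.395,.026,(.09,.08),2200)
t=get_image('top')[:,:,::-1]
b=ortho(t,cam('top'),.566,-.116,.076,(.09,.1),2200)
cv2.imwrite('pics/fin.png',np.hstack([a,b]));print(a.shape,b.shape)
h=cv2.cvtColor(t,cv2.COLOR_BGR2HSV);m=cv2.inRange(h,(17,15,140),(40,190,255))[215:305,330:400];y,x=np.nonzero(m);
mm=np.zeros(h.shape[:2],np.uint8);mm[215:305,330:400]=cv2.morphologyEx(m,cv2.MORPH_OPEN,np.ones((3,3)));print(rects(mm,.076,cam('top'),150))
E
```

```text
t 67.6 pos [444.  396.6 140.6] yaw -172.0 q [ 0.6   0.02  1.74 -0.    1.38 -1.11] open 0.0512 F [ 0.5 -0.4  0.5]
SPIN 6.5 shift(new) [-109.6 -513.     5.6] shift(now) [ -51.2 -522.1    5.7]
(396, 352, 3) (396, 440, 3)
[(array([366., 252.]), 569.3, -111.6, 116.1, 67.3, 3.0)]
```

View pics/fin.png

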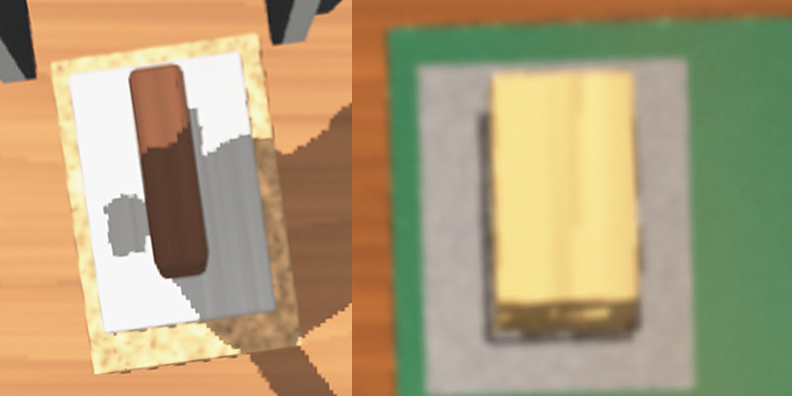

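The plate lies flat and central on the cork, and the pile looks neat. One last wrist measurement of the pile top before handing in.

Emit:
servo_tool([
  [0.6,-4.3,-43.5,0,0],
  [0.6,-4.3,-43.5,0,0],
  [0.6,-4.3,-43.5,0,0],
  [0.6,-4.3,-43.5,0,0],
  [0.6,-4.3,-43.5,0,0],
  [0.6,-4.3,-43.5,0,0],
  [0.6,-4.3,-43.5,0,0],
  [0.6,-4.3,-43.5,0,0],
  [0.6,-4.3,-43.5,0,0],
  [0.6,-4.3,-43.5,0,0],
  [0.6,-4.3,-43.5,0,0],
  [0.6,-4.3,-43.5,0,6.5],
])

```text
t: 69.18
tool_pos: [0.5667, -0.1142, 0.1388]
tool_rot: [0.035, -3.138, -0.002]
contact_force: [0.6, -0.4, 1.4]
opening: 0.0511
grip_force: 0.0
```

Emit:
servo_tool([
  [0.6,0,0,0,0],
  [0.6,0,0,0,0],
])

```text
t: 69.42
tool_pos: [0.5666, -0.1125, 0.1393]
tool_rot: [0.041, -3.139, -0.002]
contact_force: [-0.6, 0.8, -0.4]
opening: 0.0511
grip_force: 0.0
```

```bash
python3 - <<'E'
from p import *
im=seeboards(.076)
C=cam('wrist');h=cv2.cvtColor(im,cv2.COLOR_BGR2HSV)
m=cv2.inRange(h,(17,40,140),(40,190,255));print(rects(m,.076,C,3000))
m=cv2.inRange(h,(17,15,170),(40,190,255));print(rects(m,.076,C,3000))
print(get_obs()['tool_pos'])
E
```

```text
wrist
(array([323., 236.]), 565.7, -111.9, 109.7, 64.5, 1.5)
[(array([323., 236.]), 566.0, -111.5, 109.9, 63.9, 1.5)]
[(array([323., 236.]), 565.8, -111.6, 110.6, 64.7, 1.8)]
[ 0.56683344 -0.11209285  0.13970747]
```

```bash
python3 -c "
from station import *
print(finish_job())"
```

```text
the job is handed in; nothing more can be done
None
```

The job is handed in (no verdict came back): five boards are piled squarely on the bed by my camera checks, the gauge was held at the broad line for about 2 s and ran home, and the plate is flat on its cork stand.

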